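# Brush out the leaning clay jar

## Robot

A 7-joint arm with a two-finger parallel gripper is mounted at the origin on the work surface. World frame = base frame: x ahead of the robot, y to its left, z up, the work surface at z = 0. Lengths are in m, angles in rad, forces in N, time in s.
With the tool pointing down it reaches from about 0.425 to 1.025 m from the base axis. Payload 3.6 kg.
Tool frame: the origin (TCP) lies midway between the tips of the shut fingers; the grasp point (between the pads) lies 19 mm behind it (grasp_offset is the distance from the TCP to the grasp point, in m); z points along the fingers, x is the direction in which the jaws open and shut, and the axes are right-handed (so a half turn about z gives the same grasp; the last joint's range is limited). The gripper opens to 85 mm and grips with 20 to 120 N. Pads are 22 mm wide; open, the fingers measure 114 mm over their backs; the gripper's body (76 mm by 85 mm) begins 54 mm behind the grasp point. The pads swing forward as they close: fully open they stand 13 mm farther back than shut.
Start: joints at [-1.244, 0.591, 0.048, 1.609, -0.033, 0.943, -0.034], TCP at [0.296, 0.662, 0.231] pointing down, gripper open.
Joint ranges: [-2.69, 2.69], [-0.47, 2.24], [-1.27, 1.36], [0.19, 2.51], [-1.53, 4.68], [0.08, 2.07], [-3.09, 3.09]. Speed limits (rad/s): [2.57, 2.57, 3.14, 3.14, 3.14, 3.14, 3.14].

## Interface

Orientations are given as a unit quaternion [w, x, y, z].
In Python, from cell import get_obs, read_camera, job_done, grasp_offset gives the robot as it stands.
- The arm moves only by the tool carry_out, never from a script. Its argument "rows" is a list of rows, each a list of 7 numbers: the shift along the tool's x, y, z in cm, then the turn, a rotation vector about the tool's x, y, z in rad, then the closure, from 0 (fully open) to 1 (shut). A call has exactly 10 rows; each row shifts and turns the commanded pose from where the row before left it, along the tool's axes as they then stand; what a row does not reach is not made up. A row lasts 1/12 s, in which the tool goes at most 41.7 mm and 7.16 degrees, less where a joint would pass 70% of its speed; a pose out of reach is approached as far as the arm can. A call is refused whole if a number of a shift passes 4.17 or a number of a turn 0.125, either way. A call with a gripper value outside its range is refused whole. The fingers move at their own pace and stop on an object; "squeeze" is the grip in N (left out, the last holds). Time passes only in rows, so rows that do not move let the fingers close, or fill a call up. It gives the time, the measured TCP pose, the force and the opening at its end, in the units of the state.
- get_obs(): the state, without advancing time (a new reading comes with each control period).
- read_camera(name): name is "scene" or "top" or "wrist"; returns a dict with "image" (384x512x3 uint8, blue, green, red), "K" (3x3 intrinsics, pixels), "extrinsics" (4x4, takes a point from camera to world coordinates); the wrist camera has in their place "T_tool_cam" (4x4, takes a point from camera to tool coordinates, whose origin is the TCP and whose axes are the tool frame's). Camera axes: x right, y up, looking along -z (the intrinsics and any distortion apply to the point x, -y, -z); pixel columns grow to the right and rows downward; lengths in m; the calibration is good to about 2 mm. A picture is of the moment at which its call begins: read the wrist's pose just before it. There is no depth.
- job_done(): hands the job in, once; it reports no verdict.
The state is a dict: "t": time; "joint_positions": joint angles; "dq": joint speeds; "joint_torque": joint torques, N m; "position": TCP position; "eef_rot": TCP orientation; "force": force on the tool from outside, world axes, zero at the start; "ft_torque": the same for the moment, N m; "opening": finger opening in m.
Only numpy, scipy, OpenCV 4.12 (cv2) and the standard library are available. Lean on these libraries where they do the work, as an engineer would, in place of code of your own. Each camera call takes 0.05 s, during which the arm holds its last target.

## Task

Take the long round brush out of the crock and gently brush out the clay jar that leans in the wooden cradle: keeping the brush in line with the jar, push the bristles down to the jar's floor, draw them up until they reach the rim, push them down to the floor and draw them up to the rim once more. Then set the brush back standing in the crock, bristles down on its floor (set it down, do not drop it), and let go. Leave the jar in its cradle and the crock upright, and do not disturb the mug or the clear beaker.

Things in the scene. Friction and masses are not known exactly. Their poses are not given: they have to be found in the camera images.
- brush: Round bottle brush, 210 mm long, 0.12 kg give or take a quarter, standing bristles down in the crock. Origin: centre of the flat bristle end; +z runs along the brush to the handle's end; round about z. Bristle head (stiff, dark): 44 mm diameter, z 0 to 50 mm. Steel shaft: 8 mm diameter, z 50 to 118 mm. Wooden handle: 22 mm diameter, z 118 to 210 mm, its ends rounded.
- brush_tip (a point): Centre of the brush's flat bristle end (the brush's origin).
- brush_grip (a point): Point on the brush's axis inside the handle, 180 mm from the bristle end, 30 mm below the handle's end: a good place to grip.
- jar: Plain grey-brown fired-clay cylinder jar, loose, about 0.55 kg, lying in the cradle with its axis leaning 35 degrees from vertical. Origin: centre of its underside; +z runs along its axis to the open mouth. Outer diameter 88 mm, height 113 mm, wall 6 mm (inner diameter 76 mm), floor 8 mm thick, inner depth 105 mm. Its rim is at most 180 mm above the table.
- jar_floor (a point): Centre of the jar's inner floor; axes as the jar's, +z out through the mouth.
- jar_mouth (a point): Centre of the jar's mouth at rim height, 105 mm from jar_floor along the jar's +z.
- cradle: Plywood cradle, fixed to the table, base plate 160 mm by 120 mm, that holds the jar leaning towards the cradle's own -x (to the robot's right, or up to 33 degrees from there towards the robot). Origin: centre of its underside, on the table. A ledge carries the jar's underside, a board under the jar's side ends 23 mm short of the rim, two low cheeks stand beside it.
- cradle_seat (a point): Point on the cradle's ledge where the centre of the jar's underside rests.
- crock: White glazed stoneware crock, loose, 0.8 kg, 70 mm tall, about 82 mm across at its widest, mouth 64 mm inside diameter, floor 8 mm thick. Origin: centre of its underside; +z up.
- crock_floor (a point): Centre of the crock's inner floor; the brush's bristle end stands on it.
- mug: Grey-brown clay mug, 85 mm tall, 76 mm across, with a handle; bystander. Origin: centre of its underside.
- beaker: Clear plastic cup, 100 mm tall, 72 mm across; bystander. Origin: centre of its underside.
Not all that is in view belongs to the job. What is shaped like the cradle but purple is not meant.

How it is judged:
On the way, in this order (a step that is already met when the one before it is completed fails the run):
1. bristles pushed down to the jar's floor, brush in line with the jar (z of brush_tip in the frame of jar_floor between -0.01 and 0.015 m and x of brush_tip in the frame of jar_floor between -0.035 and 0.035 m and y of brush_tip in the frame of jar_floor between -0.035 and 0.035 m and angle between the z axis of brush and the z axis of jar, either way round below 0.25 rad), for 0.05 s.
2. bristles drawn up to the rim (z of brush_tip in the frame of jar_floor between 0.05 and 0.16 m and x of brush_tip in the frame of jar_floor between -0.035 and 0.035 m and y of brush_tip in the frame of jar_floor between -0.035 and 0.035 m and angle between the z axis of brush and the z axis of jar, either way round below 0.25 rad), for 0.05 s.
3. bristles pushed down to the floor again (all of step 1), for 0.05 s.
4. bristles drawn up to the rim again (all of step 2), for 0.05 s.
5. brush set down in the crock while still held: bristle end within 25 mm of the crock's floor (z of brush_tip in the frame of crock_floor between -0.01 and 0.025 m and horizontal distance between brush_tip and crock_floor below 0.03 m and contact force between the fingers and brush above 0.3 N), for 0.05 s.
At the end, for the whole second after the job is handed in: Brush released and at rest in the upright crock, bristle end within 25 mm of its floor and 30 mm of its centre, leaning under 29 degrees; jar in its cradle, within 15 mm of its seat, leaning 27 to 43 degrees; mug and beaker moved less than 30 mm (z of brush_tip in the frame of crock_floor between -0.01 and 0.025 m and horizontal distance between brush_tip and crock_floor below 0.03 m and angle between brush's own z axis and vertical below 0.5 rad and angle between crock's own z axis and vertical below 0.1 rad and linear speed of brush below 0.03 m/s and distance between jar and cradle_seat below 0.015 m and angle between jar's own z axis and vertical between 0.47 and 0.75 rad and distance of each of mug, beaker from where it was at the start of the episode below 0.03 m); the robot touches nothing.
It fails at once if the brush pressed on the jar with more than 30 N (contact force between brush and jar above 30 N).
It fails at once if the jar was pulled or knocked out of its cradle (distance between jar and cradle_seat above 0.03 m).
It fails at once if the crock was knocked over (angle between crock's own z axis and vertical above 0.6 rad).
It fails at once if the mug was disturbed (distance of mug from where it was at the start of the episode above 0.03 m).
It fails at once if the beaker was disturbed (distance of beaker from where it was at the start of the episode above 0.03 m).
It also fails if it takes over 64 s, if anything falls off the work surface, if the arm or the gripper's body presses on something with over 40 N, if the wrist force passes 120 N, or if a joint passes its speed limit or range.

## Working session

There is one attempt and no reset: what is moved stays moved. The work goes in short steps, Python scripts to look and compute and a tool call to move; the robot and the scene stay as the last step left them, time stands still between calls to the robot, and variables do not carry over. Pictures are saved under pics/ and viewed, and the job is handed in when it is done.

Besides the shell and the picture viewer there is one more tool, called after "Request:" by a JSON object that holds its "api" and its "payload", one argument or row to a line. carry_out: Moves the arm, as the interface text tells. Its arguments: {"type":"object","properties":{"rows":{"type":"array","items":{"type":"array","items":{"type":"number"}}},"squeeze":{"type":"number"}},"required":["rows"]}

```bash
ls; mkdir -p pics
python3 - <<'E'
from cell import *
import cv2,numpy as np
print(get_obs(),grasp_offset)
for n in ["scene","top","wrist"]:
    c=read_camera(n); cv2.imwrite(f"pics/{n}0.png",c["image"]); np.savez(f"{n}0.npz",**{k:v for k,v in c.items() if v is not None})
    print(n,{k:np.round(v,4).tolist() for k,v in c.items() if k!="image"})
E
```

```text
pics
{'t': 0.0, 'joint_positions': array([-1.24350644,  0.59212712,  0.04827932,  1.60985436, -0.03331118,
        0.94267374, -0.0336738 ]), 'dq': array([-0.00154962, -0.00033344, -0.00042556,  0.00164662, -0.00014737,
        0.00145464,  0.00179318]), 'joint_torque': array([-4.44438410e-04, -5.48694921e+01,  1.54633764e+00, -1.98125911e+01,
        9.35766671e-03,  8.58064770e-03, -6.03530580e-06]), 'position': array([0.29578744, 0.66100065, 0.23012263]), 'eef_rot': array([ 6.58542031e-04,  8.39158379e-01,  5.43885963e-01, -9.17095137e-04]), 'force': array([-0.16545628, -0.23185466, -0.6058854 ]), 'ft_torque': array([-0.0098621 ,  0.01035789,  0.02350233]), 'opening': 0.08532129509751177} 0.0187
scene {'K': [[406.1377, 0.0, 258.3874], [0.0, 406.1377, 192.358], [0.0, 0.0, 1.0]], 'extrinsics': [[0.0815, -0.8272, 0.556, 1.0207], [0.9965, 0.0588, -0.0586, -0.0595], [0.0158, 0.5589, 0.8291, 0.8011], [0.0, 0.0, 0.0, 1.0]]}
top {'K': [[461.9475, 0.0, 254.2541], [0.0, 461.9475, 189.9792], [0.0, 0.0, 1.0]], 'extrinsics': [[0.0014, 0.9879, -0.155, 0.3914], [-1.0, 0.0013, -0.0011, -0.0238], [-0.0009, 0.155, 0.9879, 1.1864], [0.0, 0.0, 0.0, 1.0]]}
wrist {'K': [[280.6853, 0.0, 255.6798], [0.0, 280.6853, 191.0138], [0.0, 0.0, 1.0]], 'T_tool_cam': [[1.0, -0.0017, -0.0009, -0.0008], [-0.0018, -0.9656, -0.2602, -0.0658], [-0.0005, 0.2602, -0.9656, -0.1427], [0.0, 0.0, 0.0, 1.0]]}
```

View pics/scene0.png

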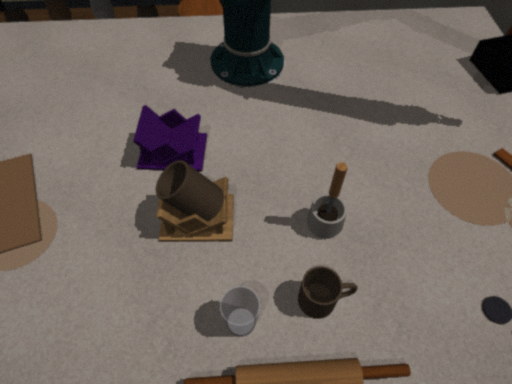

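View pics/top0.png

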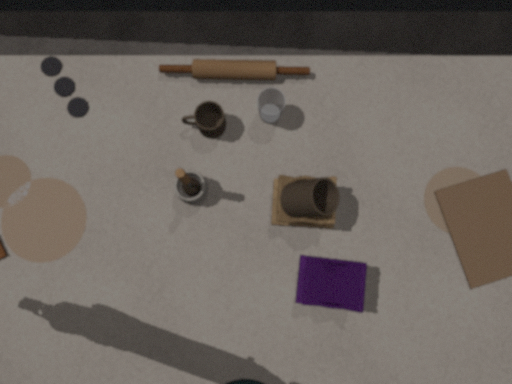

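View pics/wrist0.png

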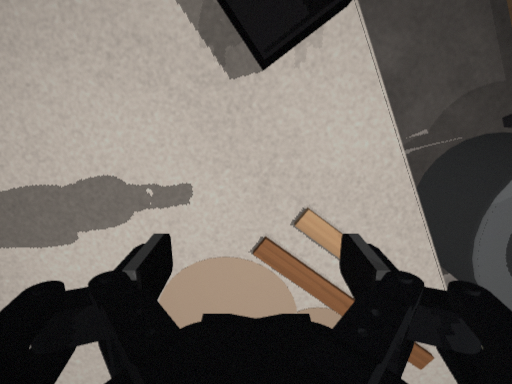

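```bash
cat > h.py <<'E'
import numpy as np,cv2
from scipy.spatial.transform import Rotation as R
def cam(n,T=None):
    d=np.load(n+".npz"); E=d["extrinsics"] if "extrinsics" in d else T@d["T_tool_cam"]
    return d["image"],d["K"],E
def toolT(p,q):
    T=np.eye(4);T[:3,:3]=R.from_quat(q,scalar_first=True).as_matrix();T[:3,3]=p;return T
def ray(K,E,u,v):
    d=E[:3,:3]@np.array([(u-K[0,2])/K[0,0],-(v-K[1,2])/K[1,1],-1]);return E[:3,3],d/np.linalg.norm(d)
def plane(K,E,u,v,z):
    o,d=ray(K,E,u,v);return o+d*(z-o[2])/d[2]
def proj(K,E,P):
    P=np.atleast_2d(P);c=(P-E[:3,3])@E[:3,:3];return np.c_[K[0,2]+K[0,0]*c[:,0]/-c[:,2],K[1,2]+K[1,1]*c[:,1]/c[:,2]]
def tri(rays):
    A=0;b=0
    for o,d in rays:
        M=np.eye(3)-np.outer(d,d);A=A+M;b=b+M@o
    x=np.linalg.solve(A,b);return x,[np.linalg.norm((np.eye(3)-np.outer(d,d))@(x-o)) for o,d in rays]
def crop(n,out,x0,y0,w,h,s):
    im=np.load(n+".npz")["image"][y0:y0+h,x0:x0+w];cv2.imwrite(out,cv2.resize(im,None,fx=s,fy=s,interpolation=cv2.INTER_CUBIC))
E
python3 - <<'E'
from h import *
crop("scene0","pics/s_c.png",140,150,100,100,7)
crop("top0","pics/t_c.png",260,165,90,75,8)
crop("scene0","pics/s_b.png",290,150,80,90,6)
crop("top0","pics/t_b.png",160,155,60,60,8)
E
```

```text
(no output)
```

View pics/s_c.png

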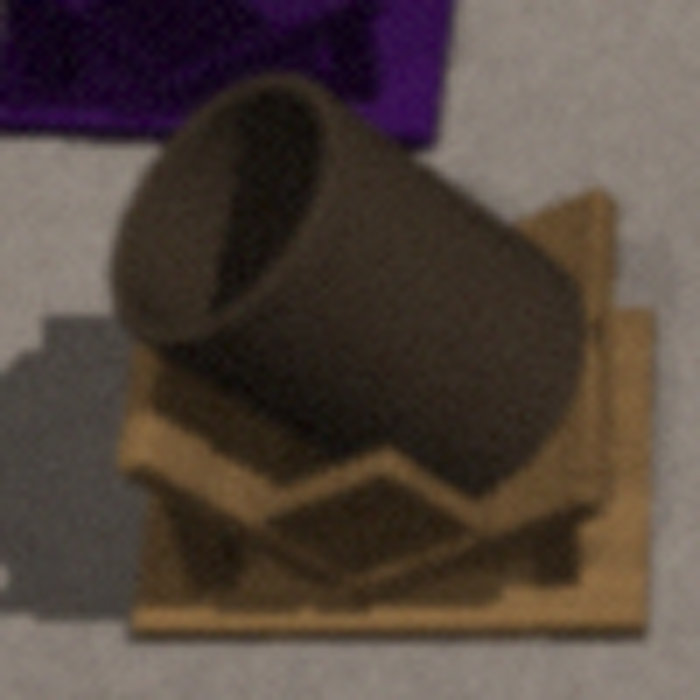

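View pics/t_c.png

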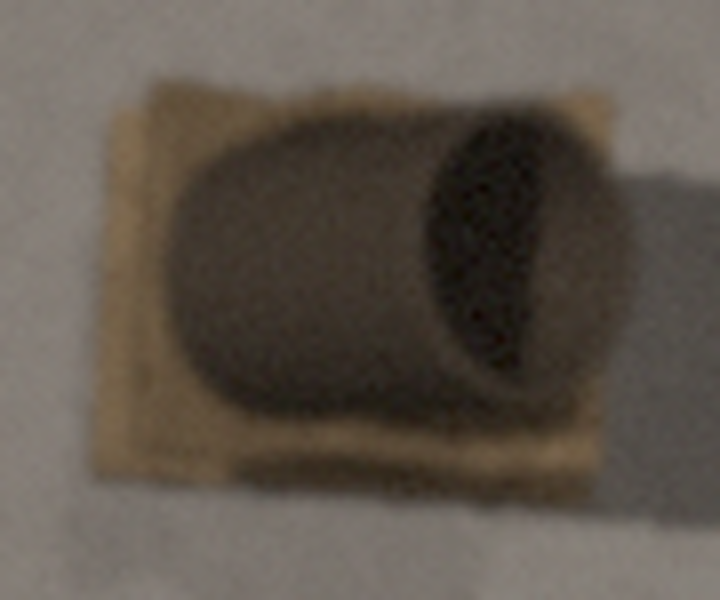

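View pics/s_b.png

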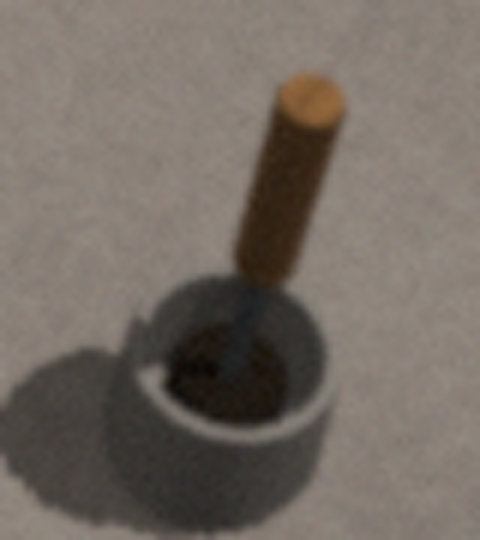

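View pics/t_b.png

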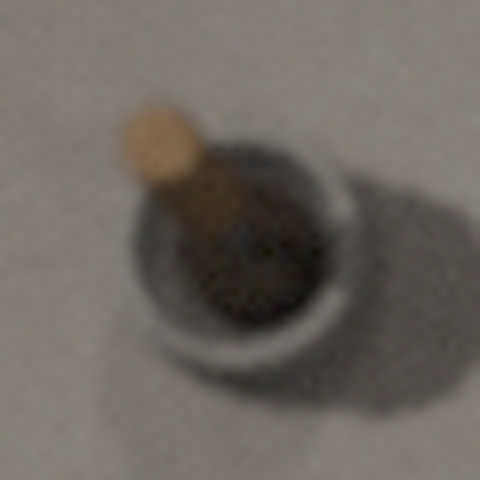

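Run:
```python
from h import *
_,Ks,Es=cam("scene0");_,Kt,Et=cam("top0")
def s(a,b,x0,y0,k): return ((a+.5)/k-.5+x0,(b+.5)/k-.5+y0)
def T(n,a,b): x,r=tri([ray(Ks,Es,*a),ray(Kt,Et,*b)]);print(n,x.round(4),np.round(r,4));return x
ht=T("handle top",s(313,102,290,150,6),s(160,143,160,155,8))
cr=T("crock rim",s(233,357,290,150,6),s(245,255,160,155,8))
print("scale",np.linalg.norm(plane(Kt,Et,*s(133,255,160,155,8),.07)-plane(Kt,Et,*s(357,255,160,155,8),.07)))
# handle bottom centre
hb=T("handle/shaft?",s(263,275,290,150,6),s(213,205,160,155,8))
# jar rim: ellipse pts
es=cv2.fitEllipse(np.array([[270,72],[325,95],[112,270],[122,315],[165,342],[215,335],[160,145],[210,97],[120,220]],np.float32))
et=cv2.fitEllipse(np.array([[500,105],[555,110],[610,170],[635,250],[620,330],[590,390],[520,397],[470,370],[425,240],[435,170],[460,125]],np.float32))
print(es,et)
jm=T("jar mouth",s(*es[0],140,150,7),s(*et[0],260,165,8))
# cradle corners
for a in [(130,632),(645,632),(652,312)]: print("corner scene z0/z.01",plane(Ks,Es,*s(*a,140,150,7),0).round(4),plane(Ks,Es,*s(*a,140,150,7),.012).round(4))
for a in [(92,478),(590,500),(112,105)]: print("corner top",plane(Kt,Et,*s(*a,260,165,8),0).round(4),plane(Kt,Et,*s(*a,260,165,8),.012).round(4))
```

```text
handle top [0.5818 0.1379 0.2149] [0.0006 0.0006]
crock rim [0.5772 0.1377 0.0596] [0.0019 0.0019]
scale 0.06859347590749762
handle/shaft? [0.582  0.1381 0.1199] [0.0011 0.0011]
((226.07888793945312, 207.9816131591797), (181.36138916015625, 304.87451171875), 34.45773696899414) ((528.999755859375, 252.1248779296875), (207.60232543945312, 304.6863708496094), 171.83551025390625)
jar mouth [ 0.5403 -0.1828  0.1492] [0.0018 0.0018]
corner scene z0/z.01 [ 0.5932 -0.2327  0.    ] [ 0.5996 -0.2301  0.012 ]
corner scene z0/z.01 [ 0.605  -0.0717  0.    ] [ 0.6113 -0.0716  0.012 ]
corner scene z0/z.01 [ 0.4842 -0.0639  0.    ] [ 0.4923 -0.0639  0.012 ]
corner top [ 0.4883 -0.0658  0.    ] [ 0.4873 -0.0654  0.012 ]
corner top [ 0.4815 -0.2256  0.    ] [ 0.4806 -0.2235  0.012 ]
corner top [ 0.6101 -0.0729  0.    ] [ 0.6079 -0.0724  0.012 ]
```

```bash
cat >> h.py <<'E'
import json
def plan(p0,q0,p1,q1,n,cl,pad=True,show=True):
    """straight line rows; q scalar-first"""
    A=R.from_quat(q0,scalar_first=True);B=R.from_quat(q1,scalar_first=True)
    rv=(A.inv()*B).as_rotvec();p=np.array(p0,float);cur=A;rows=[]
    for i in range(1,n+1):
        tp=np.array(p0)+(np.array(p1)-p0)*i/n;tr=A*R.from_rotvec(rv*i/n)
        d=np.round(cur.inv().apply(tp-p)*100,2);w=np.round((cur.inv()*tr).as_rotvec(),3)
        rows.append([*d.tolist(),*w.tolist(),cl]);p=p+cur.apply(d/100);cur=cur*R.from_rotvec(w)
    while pad and len(rows)%10: rows.append([0,0,0,0,0,0,cl])
    if show:
        for i in range(0,len(rows),10): print(json.dumps(rows[i:i+10]))
        print("end",p.round(4),cur.as_quat(scalar_first=True).round(4))
    return rows,p,cur
E
python3 - <<'E'
from h import *
plan([.2958,.661,.2301],[6.6e-4,.83916,.54389,-9e-4],[.50,-.09,.40],[0,1,0,0],30,0)
E
```

```text
[[-2.01, 1.64, -0.56, 0.0, 0.0, 0.038, 0], [-1.94, 1.72, -0.56, 0.0, 0.0, 0.039, 0], [-1.88, 1.8, -0.56, 0.0, 0.0, 0.038, 0], [-1.81, 1.86, -0.57, 0.0, 0.0, 0.038, 0], [-1.73, 1.93, -0.56, 0.0, 0.0, 0.039, 0], [-1.66, 2.0, -0.56, 0.0, 0.0, 0.038, 0], [-1.58, 2.05, -0.56, 0.0, 0.0, 0.038, 0], [-1.5, 2.12, -0.56, 0.0, 0.0, 0.039, 0], [-1.42, 2.17, -0.56, 0.0, 0.0, 0.038, 0], [-1.33, 2.23, -0.57, 0.001, 0.001, 0.038, 0]]
[[-1.25, 2.28, -0.56, -0.0, -0.0, 0.039, 0], [-1.16, 2.32, -0.57, -0.0, -0.0, 0.038, 0], [-1.07, 2.36, -0.56, -0.0, -0.0, 0.038, 0], [-0.98, 2.4, -0.57, -0.0, -0.0, 0.039, 0], [-0.88, 2.44, -0.56, -0.0, -0.0, 0.038, 0], [-0.79, 2.47, -0.57, -0.0, 0.0, 0.038, 0], [-0.7, 2.5, -0.56, -0.0, 0.0, 0.039, 0], [-0.6, 2.53, -0.57, -0.0, 0.0, 0.038, 0], [-0.5, 2.54, -0.56, -0.0, 0.0, 0.038, 0], [-0.4, 2.56, -0.57, -0.0, 0.0, 0.039, 0]]
[[-0.31, 2.58, -0.56, 0.0, 0.0, 0.038, 0], [-0.21, 2.59, -0.57, 0.0, 0.0, 0.038, 0], [-0.1, 2.59, -0.56, 0.0, 0.0, 0.039, 0], [-0.01, 2.59, -0.57, 0.0, 0.001, 0.038, 0], [0.09, 2.6, -0.56, 0.0, -0.0, 0.038, 0], [0.19, 2.58, -0.57, 0.0, -0.0, 0.039, 0], [0.29, 2.58, -0.56, 0.0, -0.0, 0.038, 0], [0.39, 2.57, -0.57, 0.0, -0.0, 0.038, 0], [0.49, 2.55, -0.56, 0.0, -0.0, 0.039, 0], [0.58, 2.52, -0.57, 0.0, -0.0, 0.038, 0]]
end [ 0.5  -0.09  0.4 ] [2.e-04 1.e+00 1.e-04 1.e-04]
```

Request:
{"api": "carry_out", "payload": {
  "rows": [
    [-2.0, 1.6, -0.6, 0, 0, 0.038, 0],
    [-1.9, 1.7, -0.6, 0, 0, 0.039, 0],
    [-1.9, 1.8, -0.6, 0, 0, 0.038, 0],
    [-1.8, 1.9, -0.6, 0, 0, 0.038, 0],
    [-1.7, 1.9, -0.6, 0, 0, 0.039, 0],
    [-1.7, 2.0, -0.6, 0, 0, 0.038, 0],
    [-1.6, 2.1, -0.6, 0, 0, 0.038, 0],
    [-1.5, 2.1, -0.5, 0, 0, 0.039, 0],
    [-1.4, 2.2, -0.5, 0, 0, 0.038, 0],
    [-1.3, 2.2, -0.5, 0, 0, 0.038, 0]
  ]
}}

```text
t: 0.98
position: [0.3644, 0.4102, 0.2884]
eef_rot: [0.0, 0.928, 0.373, -0.0]
force: [0.3, 0.1, -0.5]
opening: 0.0851
```

Request:
{"api": "carry_out", "payload": {
  "rows": [
    [-1.3, 2.3, -0.6, 0, 0, 0.039, 0],
    [-1.2, 2.3, -0.6, 0, 0, 0.038, 0],
    [-1.1, 2.4, -0.6, 0, 0, 0.038, 0],
    [-1.0, 2.4, -0.6, 0, 0, 0.039, 0],
    [-0.9, 2.4, -0.6, 0, 0, 0.038, 0],
    [-0.8, 2.5, -0.5, 0, 0, 0.038, 0],
    [-0.7, 2.5, -0.5, 0, 0, 0.039, 0],
    [-0.6, 2.5, -0.5, 0, 0, 0.038, 0],
    [-0.5, 2.5, -0.6, 0, 0, 0.038, 0],
    [-0.4, 2.6, -0.6, 0, 0, 0.039, 0]
  ]
}}

```text
t: 1.82
position: [0.431, 0.1583, 0.3458]
eef_rot: [-0.0, 0.982, 0.189, 0.0]
force: [-0.6, 0.3, -0.3]
opening: 0.085
```

Request:
{"api": "carry_out", "payload": {
  "rows": [
    [-0.3, 2.6, -0.6, 0, 0, 0.038, 0],
    [-0.2, 2.6, -0.6, 0, 0, 0.038, 0],
    [-0.1, 2.6, -0.6, 0, 0, 0.039, 0],
    [0, 2.6, -0.6, 0, 0, 0.038, 0],
    [0.1, 2.6, -0.6, 0, 0, 0.038, 0],
    [0.2, 2.6, -0.5, 0, 0, 0.039, 0],
    [0.3, 2.6, -0.5, 0, 0, 0.038, 0],
    [0.4, 2.6, -0.5, 0, 0, 0.038, 0],
    [0.5, 2.6, -0.5, 0, 0, 0.039, 0],
    [0.6, 2.5, -0.5, 0, 0, 0.038, 0]
  ]
}}

```text
t: 2.65
position: [0.4998, -0.0935, 0.4009]
eef_rot: [-0.0, 1.0, -0.002, 0.0]
force: [-0.1, 1.1, -0.1]
opening: 0.0854
```

```bash
cat > shot.py <<'E'
import sys;from cell import *;from h import *
n=sys.argv[1];o=get_obs();c=read_camera("wrist");T=toolT(o["position"],o["eef_rot"])
np.savez(n+".npz",image=c["image"],K=c["K"],extrinsics=T@c["T_tool_cam"]);cv2.imwrite(f"pics/{n}.png",c["image"])
print(o["t"],o["position"].round(4),o["eef_rot"].round(4),o["joint_positions"].round(3),o["opening"])
E
python3 shot.py w1
```

```text
2.65 [ 0.4998 -0.0935  0.4009] [-3.0e-04  1.0e+00 -1.8e-03  2.0e-04] [-0.456  0.157  0.643  1.899 -0.105  1.118  0.224] 0.08537935255385022
```

View pics/w1.png

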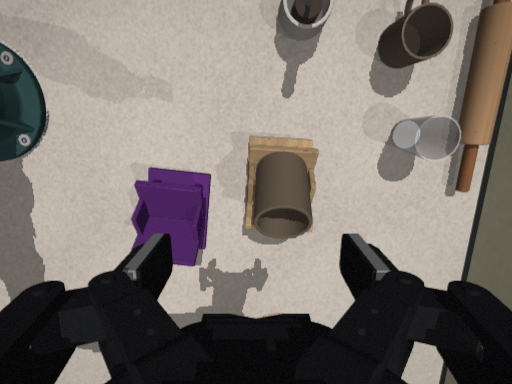

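Request:
{"api": "carry_out", "payload": {
  "rows": [
    [0.6, 1.5, 0, 0, 0, 0, 0],
    [0.6, 1.5, 0, 0, 0, 0, 0],
    [0.6, 1.5, 0, 0, 0, 0, 0],
    [0.6, 1.5, 0, 0, 0, 0, 0],
    [0.6, 1.5, 0, 0, 0, 0, 0],
    [0.6, 1.5, 0, 0, 0, 0, 0],
    [0.6, 1.5, 0, 0, 0, 0, 0],
    [0.6, 1.5, 0, 0, 0, 0, 0],
    [0, 0, 0, 0, 0, 0, 0],
    [0, 0, 0, 0, 0, 0, 0]
  ]
}}

```text
t: 3.53
position: [0.5475, -0.2123, 0.4003]
eef_rot: [-0.0, 1.0, -0.001, -0.0]
force: [0.5, -0.6, 0.1]
opening: 0.0855
```

```bash
python3 shot.py w2
python3 - <<'E'
from h import *
crop("w1","pics/w1c.png",235,125,95,120,6)
crop("w2","pics/w2c.png",190,20,120,120,6)
E
```

```text
3.5333 [ 0.5475 -0.2123  0.4003] [-1.0e-04  1.0e+00 -1.4e-03 -3.0e-04] [-0.222  0.306  0.681  1.747 -0.208  1.162  0.517] 0.08549619331915954
```

View pics/w2.png

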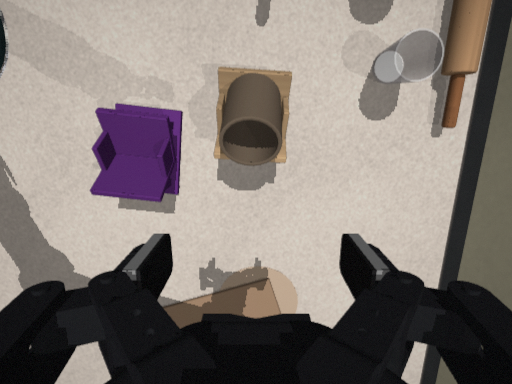

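View pics/w1c.png

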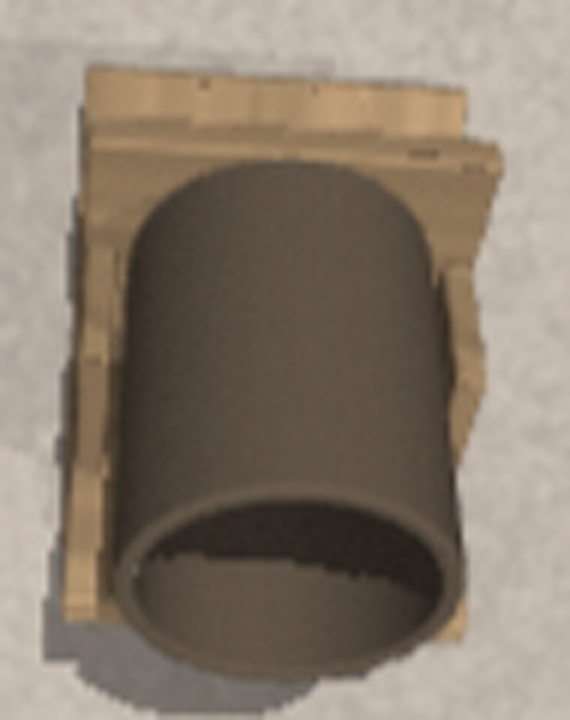

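View pics/w2c.png

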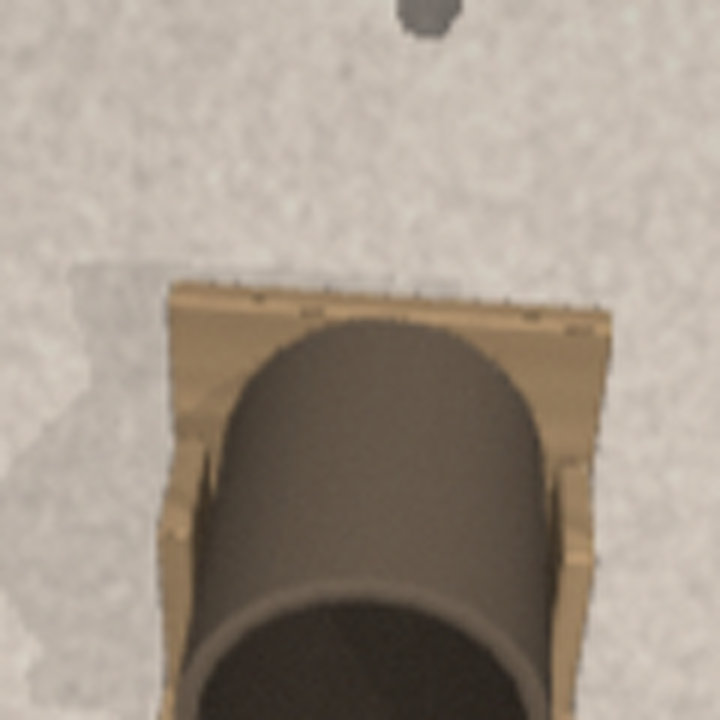

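Run:
```python
from h import *
crop("w2","pics/w2d.png",205,60,95,115,6)
```

```text
(no output)
```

View pics/w2d.png

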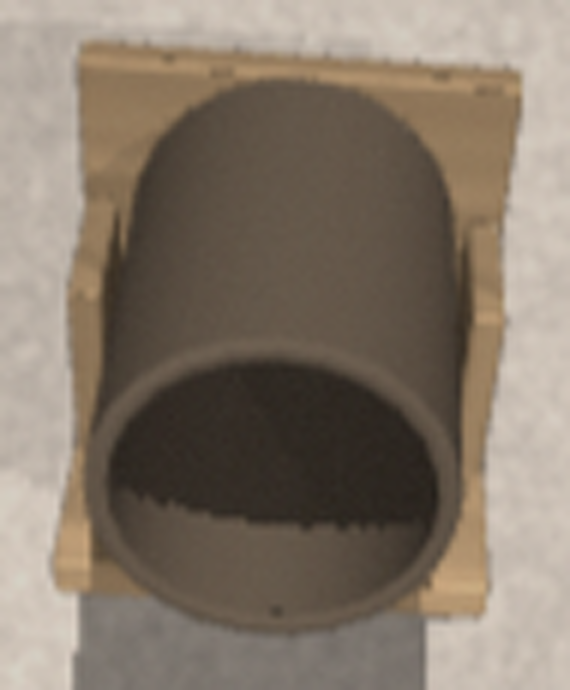

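Run:
```python
from h import *
def s(a,x0,y0,k): return ((a[0]+.5)/k-.5+x0,(a[1]+.5)/k-.5+y0)
C={n:cam(n)[1:] for n in ["w1","w2","scene0","top0"]}
c1=lambda a,b:s((a,b),235,125,6); c2=lambda a,b:s((a,b),205,60,6)
r=lambda n,p: ray(*C[n],*p)
e1=cv2.fitEllipse(np.array([[115,575],[465,590],[290,482],[295,682],[160,520],[415,520],[170,650],[420,650]],np.float32))
e2=cv2.fitEllipse(np.array([[88,470],[462,495],[275,338],[270,632],[140,380],[405,380],[150,585],[400,590]],np.float32))
print(e1,e2)
jm={"w1":c1(*e1[0]),"w2":c2(*e2[0]),"scene0":s((226.1,208),140,150,7),"top0":s((529,252),260,165,8)}
for k in [("w1","w2"),("w1","w2","top0"),tuple(jm)]:
    x,e=tri([r(n,jm[n]) for n in k]);print("mouth",k,x.round(4),np.round(e,4))
# rim left/right/bottom extreme approx
# base corners back
bl=[("w1",c1(88,68)),("w1",c1(465,92)),("w2",c2(55,585)),("w2",c2(485,610)),("w1",c1(65,615)),("w1",c1(462,640))]
for n,p in bl: print(n,[plane(*C[n],*p,z).round(4) for z in (0,.012)])
# ledge top edge back: visible both views
for a,b in [((495,160),(518,78)),((92,145),(82,45))]:
    print("ledge",[np.round(q,4) for q in tri([r("w1",c1(*a)),r("w2",c2(*b))])])
```

```text
((290.5772705078125, 582.9388427734375), (197.5133056640625, 344.9316101074219), 91.71688842773438) ((275.1563415527344, 482.9800109863281), (291.8609924316406, 372.31585693359375), 92.61670684814453)
mouth ('w1', 'w2') [ 0.5399 -0.1796  0.1557] [0.0002 0.0002]
mouth ('w1', 'w2', 'top0') [ 0.54   -0.1817  0.1522] [0.0006 0.0019 0.0025]
mouth ('w1', 'w2', 'scene0', 'top0') [ 0.5402 -0.1819  0.1496] [0.0002 0.0019 0.001  0.0027]
w1 [array([ 0.4874, -0.0658,  0.    ]), array([ 0.4876, -0.065 ,  0.012 ])]
w1 [array([ 0.6074, -0.0736,  0.    ]), array([ 0.6051, -0.0726,  0.012 ])]
w2 [array([ 0.4656, -0.2251,  0.    ]), array([ 0.4674, -0.2234,  0.012 ])]
w2 [array([ 0.6048, -0.2333,  0.    ]), array([ 0.6036, -0.2314,  0.012 ])]
w1 [array([ 0.478 , -0.2521,  0.    ]), array([ 0.4784, -0.2471,  0.012 ])]
w1 [array([ 0.6159, -0.2616,  0.    ]), array([ 0.6133, -0.2565,  0.012 ])]
ledge [array([ 0.6001, -0.0846,  0.085 ]), array([0.0005, 0.0005])]
ledge [array([ 0.4913, -0.0788,  0.0974]), array([0.0009, 0.0009])]
```

Request:
{"api": "carry_out", "payload": {
  "rows": [
    [0.3, -3.5, 0.6, 0, 0, 0, 0],
    [0.3, -3.5, 0.6, 0, 0, 0, 0],
    [0.3, -3.5, 0.6, 0, 0, 0, 0],
    [0.3, -3.5, 0.6, 0, 0, 0, 0],
    [0.3, -3.5, 0.6, 0, 0, 0, 0],
    [0.3, -3.5, 0.6, 0, 0, 0, 0],
    [0.3, -3.5, 0.6, 0, 0, 0, 0],
    [0.3, -3.5, 0.6, 0, 0, 0, 0],
    [0.3, -3.5, 0.6, 0, 0, 0, 0],
    [0.3, -3.5, 0.6, 0, 0, 0, 0]
  ]
}}

```text
t: 4.42
position: [0.577, 0.1417, 0.3403]
eef_rot: [-0.001, 1.0, 0.001, -0.0]
force: [0.1, 0.5, 0.1]
opening: 0.0853
```

Request:
{"api": "carry_out", "payload": {
  "rows": [
    [0, 0, 0, 0, 0, 0, 0],
    [0, 0, 0, 0, 0, 0, 0],
    [0, 0, 0, 0, 0, 0, 0],
    [0, 0, 0, 0, 0, 0, 0],
    [0, 0, 0, 0, 0, 0, 0],
    [0, 0, 0, 0, 0, 0, 0],
    [0, 0, 0, 0, 0, 0, 0],
    [0, 0, 0, 0, 0, 0, 0],
    [0, 0, 0, 0, 0, 0, 0],
    [0, 0, 0, 0, 0, 0, 0]
  ]
}}

```text
t: 5.25
position: [0.5783, 0.1386, 0.3404]
eef_rot: [-0.0, 1.0, -0.0, 0.0]
force: [-0.4, -0.0, 0.2]
opening: 0.0855
```

```bash
python3 shot.py w3
python3 - <<'E'
from h import *
crop("w1","pics/w1b.png",270,0,80,60,8)
crop("w3","pics/w3b.png",190,90,130,150,4)
E
```

```text
5.25 [0.5783 0.1386 0.3404] [-0.e+00  1.e+00 -1.e-04  0.e+00] [-0.728  0.352  0.56   1.81  -0.214  1.04  -0.086] 0.08554170308854647
```

View pics/w3.png

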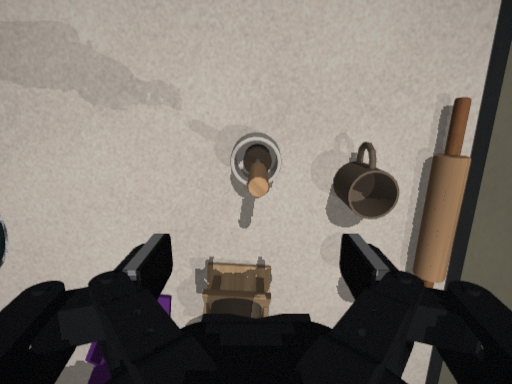

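View pics/w1b.png

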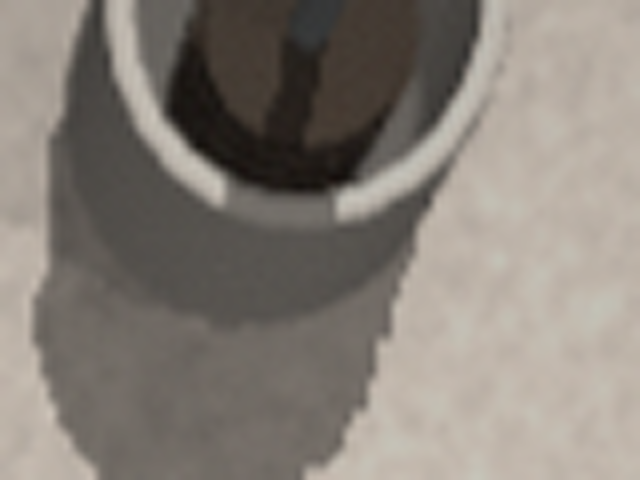

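View pics/w3b.png

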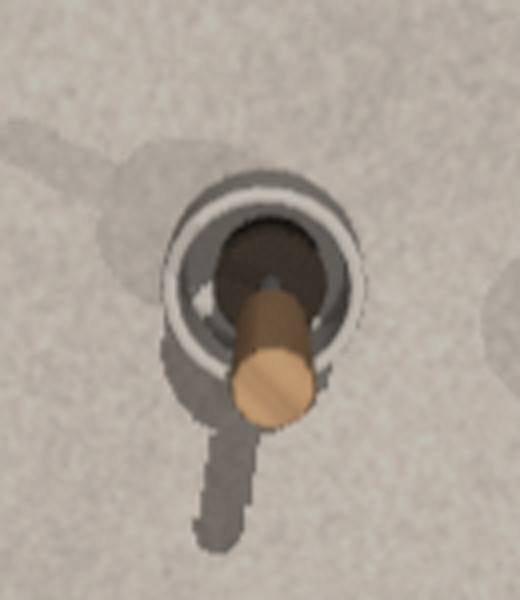

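Run:
```python
from h import *
def s(a,x0,y0,k): return ((a[0]+.5)/k-.5+x0,(a[1]+.5)/k-.5+y0)
C={n:cam(n)[1:] for n in ["w3","scene0","top0"]}
w=lambda a,b:s((a,b),190,90,4)
S=lambda a,b:s((a,b),290,150,6); T=lambda a,b:s((a,b),160,155,8)
r=lambda n,p: ray(*C[n],*p)
for n,a,b,c in [("handle top",w(274,388),S(313,102),T(160,143)),("rim",w(262.5,284),S(233,357),T(245,255))]:
    for q in [[r("w3",a),r("scene0",b)],[r("w3",a),r("top0",c)],[r("w3",a),r("scene0",b),r("top0",c)]]: print(n,[np.round(v,4) for v in tri(q)])
print("rim @.07",plane(*C["w3"],*w(262.5,284),.07),"bristle top @.058",plane(*C["w3"],*w(271,273),.058),"handle @.218",plane(*C["w3"],*w(274,388),.215))
print("dia",np.linalg.norm(plane(*C["w3"],*w(163,284),.07)-plane(*C["w3"],*w(362,284),.07)),np.linalg.norm(plane(*C["w3"],*w(215,273),.058)-plane(*C["w3"],*w(327,273),.058)))
```

```text
handle top [array([0.5813, 0.1373, 0.2156]), array([0.0013, 0.0013])]
handle top [array([0.5807, 0.1368, 0.2185]), array([0.0003, 0.0003])]
handle top [array([0.5814, 0.1372, 0.2157]), array([0.0013, 0.0013, 0.0001])]
rim [array([0.5779, 0.1385, 0.0615]), array([0.0008, 0.0008])]
rim [array([0.5775, 0.1366, 0.0546]), array([0.0002, 0.0002])]
rim [array([0.5773, 0.1376, 0.0598]), array([0.0001, 0.0019, 0.0018])]
rim @.07 [0.5774244  0.13911517 0.07      ] bristle top @.058 [0.58062965 0.14144872 0.058     ] handle @.218 [0.58052841 0.13604383 0.215     ]
dia 0.07367818284254747 0.04256234597156643
```

Request:
{"api": "carry_out", "payload": {
  "rows": [
    [0.1, 0, 1.5, 0, 0, 0, 0],
    [0.1, 0, 1.5, 0, 0, 0, 0],
    [0.1, 0, 1.5, 0, 0, 0, 0],
    [0, 0, 1.5, 0, 0, 0, 0],
    [0, 0, 1.5, 0, 0, 0, 0],
    [0, 0, 1.5, 0, 0, 0, 0],
    [0, 0, 1.5, 0, 0, 0, 0],
    [0, 0, 1.5, 0, 0, 0, 0],
    [0, 0, 1.5, 0, 0, 0, 0],
    [0, 0, 1.5, 0, 0, 0, 0]
  ]
}}

```text
t: 6.13
position: [0.5815, 0.139, 0.1896]
eef_rot: [-0.0, 1.0, 0.0, 0.0]
force: [-0.1, 0.4, 0.3]
opening: 0.0849
```

Request:
{"api": "carry_out", "payload": {
  "rows": [
    [0, 0, 1.0, 0, 0, 0, 0],
    [0, 0, 1.0, 0, 0, 0, 0],
    [0, 0, 0, 0, 0, 0, 0.2],
    [0, 0, 0, 0, 0, 0, 0.3],
    [0, 0, 0, 0, 0, 0, 0.4],
    [0, 0, 0, 0, 0, 0, 0.4],
    [0, 0, 0, 0, 0, 0, 0.4],
    [0, 0, 0, 0, 0, 0, 0.4],
    [0, 0, 0, 0, 0, 0, 0.4],
    [0, 0, 0, 0, 0, 0, 0.4]
  ],
  "squeeze": 60
}}

```text
t: 6.97
position: [0.5814, 0.1389, 0.1706]
eef_rot: [-0.0, 1.0, 0.0, 0.0]
force: [-0.6, -0.1, 0.7]
opening: 0.0512
```

```bash
python3 shot.py w4
python3 - <<'E'
from cell import *
import cv2
for n in ["scene","top"]: 
    im=read_camera(n)["image"];cv2.imwrite(f"pics/{n}4.png",im[100:290,250:450] if n=="scene" else im[100:290,120:320])
E
```

```text
6.9667 [0.5814 0.1389 0.1706] [-1.e-04  1.e+00  0.e+00  2.e-04] [-0.632  0.548  0.456  1.966 -0.361  0.707  0.044] 0.05124730252159578
```

View pics/w4.png

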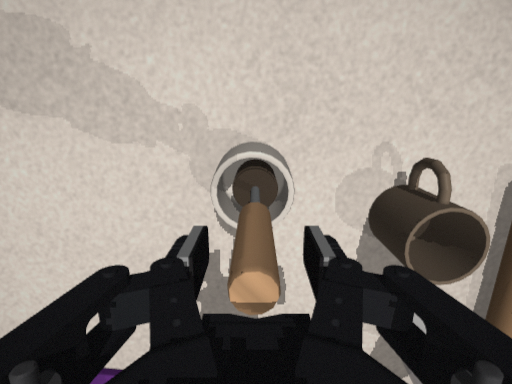

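View pics/scene4.png

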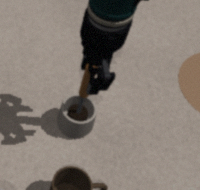

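Request:
{"api": "carry_out", "payload": {
  "rows": [
    [0, 0, 0, 0, 0, 0, 0.5],
    [0, 0, 0, 0, 0, 0, 0.6],
    [0, 0, 0, 0, 0, 0, 0.7],
    [0, 0, 0, 0, 0, 0, 0.8],
    [0, 0, 0, 0, 0, 0, 0.9],
    [0, 0, 0, 0, 0, 0, 1],
    [0, 0, 0, 0, 0, 0, 1],
    [0, 0, 0, 0, 0, 0, 1],
    [0, 0, 0, 0, 0, 0, 1],
    [0, 0, 0, 0, 0, 0, 1]
  ],
  "squeeze": 70
}}

```text
t: 7.95
position: [0.5814, 0.1388, 0.1705]
eef_rot: [-0.0, 1.0, 0.0, 0.0]
force: [-0.8, -0.5, 2.1]
opening: 0.0207
```

```bash
python3 shot.py w5
```

```text
7.95 [0.5814 0.1388 0.1705] [-1.e-04  1.e+00  0.e+00  1.e-04] [-0.632  0.548  0.456  1.966 -0.361  0.707  0.044] 0.020687262951774883
```

View pics/w5.png

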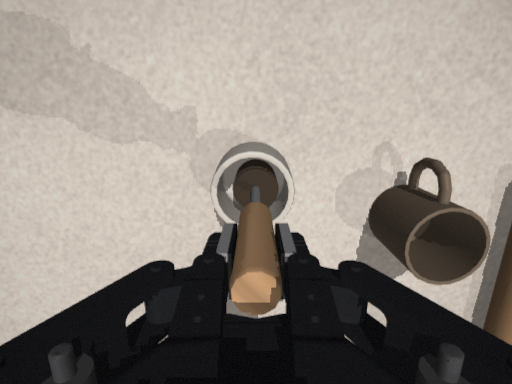

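Request:
{"api": "carry_out", "payload": {
  "rows": [
    [0, 0, -0.5, 0, 0, 0, 1],
    [0, 0, -1.0, 0, 0, 0, 1],
    [0, 0, -2.0, 0, 0, 0, 1],
    [0, 0, -2.5, 0, 0, 0, 1],
    [0, 0, -3.0, 0, 0, 0, 1],
    [0, 0, -3.0, 0, 0, 0, 1],
    [0, 0, -3.0, 0, 0, 0, 1],
    [0, 0, -3.0, 0, 0, 0, 1],
    [0, 0, -3.0, 0, 0, 0, 1],
    [0, 0, -3.0, 0, 0, 0, 1]
  ]
}}

```text
t: 8.83
position: [0.5807, 0.1383, 0.4124]
eef_rot: [-0.0, 1.0, -0.0, 0.0]
force: [0.5, -0.2, -0.8]
opening: 0.0204
```

```bash
python3 shot.py w6
python3 - <<'E'
from cell import *
import cv2,numpy as np
for n in ["scene","top"]:
    c=read_camera(n);cv2.imwrite(f"pics/{n}6.png",c["image"]);np.savez(f"{n}6.npz",**c)
E
```

```text
8.8333 [0.5807 0.1383 0.4124] [-0.e+00  1.e+00 -3.e-04  1.e-04] [-0.752  0.299  0.586  1.707 -0.176  1.188 -0.121] 0.020448743320577847
```

View pics/w6.png

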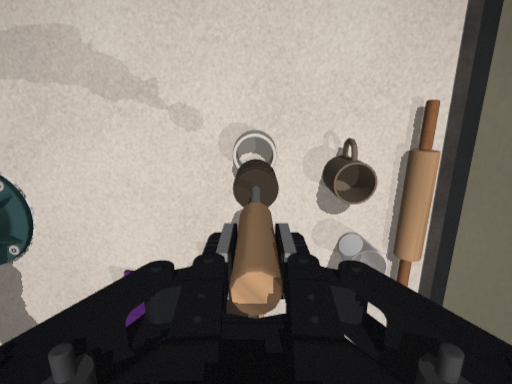

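View pics/scene6.png

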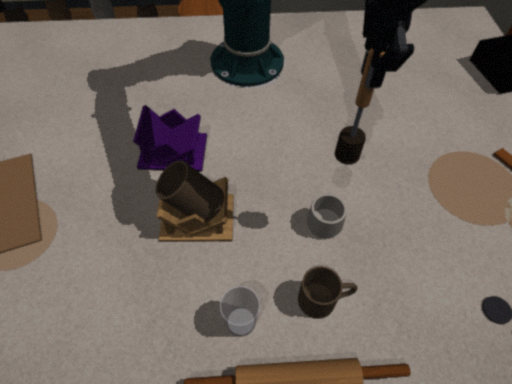

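Run:
```python
from h import *
crop("w6","pics/w6c.png",215,115,80,110,6)
crop("scene6","pics/s6c.png",320,90,60,90,6)
```

```text
(no output)
```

View pics/w6c.png

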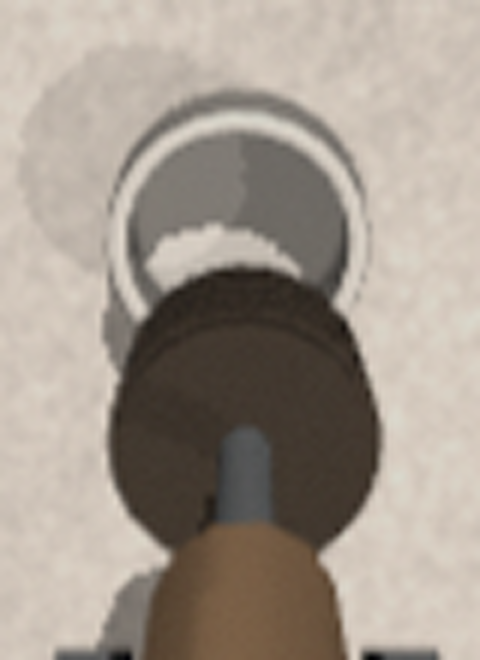

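View pics/s6c.png

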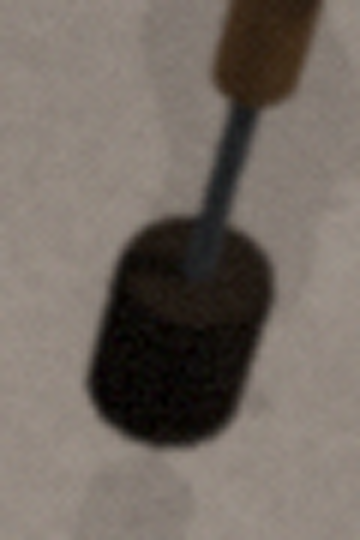

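Run:
```python
from h import *
def s(a,x0,y0,k): return ((a[0]+.5)/k-.5+x0,(a[1]+.5)/k-.5+y0)
W=cam("w6")[1:];S=cam("scene6")[1:]
a=s((245,445),215,115,6);b=s((199,270),320,90,6)
x,e=tri([ray(*W,*a),ray(*S,*b)]);print(x.round(4),np.round(e,4))
print(plane(*W,*a,.30).round(4))
print(np.linalg.norm(plane(*W,*s((109,445),215,115,6),.3)-plane(*W,*s((381,445),215,115,6),.3)))
```

```text
[0.5813 0.139  0.3021] [0.0018 0.0018]
[0.5802 0.137  0.3   ]
0.042579593675649584
```

```bash
cat >> h.py <<'E'
M=np.array([.540,-.181,.152]);u=np.array([-.0628,-.998,0]);u/=np.linalg.norm(u)
a=np.sin(np.radians(35))*u+np.array([0,0,np.cos(np.radians(35))])
ax=np.cross([0,0,1],a);ax/=np.linalg.norm(ax)
QJ=(R.from_rotvec(ax*np.radians(35))*R.from_quat([0,1,0,0],scalar_first=True)).as_quat(scalar_first=True)
E
python3 - <<'E'
from h import *
print(QJ,a,R.from_quat(QJ,scalar_first=True).as_matrix()[:,2])
plan([.5807,.1383,.4124],[0,1,0,0],M+.242*a,QJ,20,1)
E
```

```text
[-0.30011221  0.95371695  0.          0.01888482] [-0.03602154 -0.57244421  0.81915204] [ 0.03602154  0.57244421 -0.81915204]
[[-0.25, 2.29, 0.31, 0.03, 0.002, 0.0, 1], [-0.24, 2.3, 0.24, 0.031, 0.002, 0.0, 1], [-0.25, 2.3, 0.17, 0.03, 0.002, 0.0, 1], [-0.25, 2.31, 0.1, 0.031, 0.002, 0.0, 1], [-0.25, 2.31, 0.03, 0.03, 0.002, 0.0, 1], [-0.25, 2.31, -0.04, 0.031, 0.002, 0.0, 1], [-0.25, 2.31, -0.12, 0.03, 0.001, 0.0, 1], [-0.24, 2.3, -0.18, 0.031, 0.002, 0.0, 1], [-0.25, 2.29, -0.25, 0.03, 0.002, 0.0, 1], [-0.25, 2.29, -0.33, 0.031, 0.002, 0.0, 1]]
[[-0.25, 2.28, -0.39, 0.03, 0.002, 0.0, 1], [-0.24, 2.26, -0.47, 0.031, 0.002, 0.0, 1], [-0.25, 2.25, -0.53, 0.03, 0.002, 0.0, 1], [-0.24, 2.23, -0.6, 0.031, 0.002, 0.0, 1], [-0.24, 2.21, -0.68, 0.03, 0.002, 0.0, 1], [-0.24, 2.19, -0.73, 0.031, 0.002, 0.0, 1], [-0.24, 2.17, -0.81, 0.03, 0.002, 0.0, 1], [-0.24, 2.14, -0.87, 0.031, 0.002, 0.0, 1], [-0.23, 2.11, -0.94, 0.03, 0.001, 0.0, 1], [-0.24, 2.08, -1.0, 0.031, 0.002, 0.0, 1]]
end [ 0.5313 -0.3195  0.3503] [-3.003e-01  9.537e-01  1.000e-04  1.870e-02]
```

Request:
{"api": "carry_out", "payload": {
  "rows": [
    [-0.25, 2.3, 0.3, 0.03, 0.002, 0, 1],
    [-0.25, 2.3, 0.25, 0.031, 0.002, 0, 1],
    [-0.25, 2.3, 0.2, 0.03, 0.002, 0, 1],
    [-0.25, 2.3, 0.1, 0.031, 0.002, 0, 1],
    [-0.25, 2.3, 0, 0.03, 0.002, 0, 1],
    [-0.25, 2.3, 0, 0.031, 0.002, 0, 1],
    [-0.25, 2.3, -0.1, 0.03, 0.002, 0, 1],
    [-0.25, 2.3, -0.2, 0.031, 0.002, 0, 1],
    [-0.25, 2.3, -0.25, 0.03, 0.002, 0, 1],
    [-0.25, 2.3, -0.35, 0.031, 0.002, 0, 1]
  ]
}}

```text
t: 9.82
position: [0.555, -0.0907, 0.3777]
eef_rot: [-0.153, 0.988, -0.0, 0.009]
force: [1.1, 0.2, -1.3]
opening: 0.0208
```

Request:
{"api": "carry_out", "payload": {
  "rows": [
    [-0.25, 2.3, -0.4, 0.03, 0.002, 0, 1],
    [-0.25, 2.25, -0.5, 0.031, 0.002, 0, 1],
    [-0.25, 2.25, -0.55, 0.03, 0.002, 0, 1],
    [-0.25, 2.25, -0.6, 0.031, 0.002, 0, 1],
    [-0.25, 2.2, -0.7, 0.03, 0.002, 0, 1],
    [-0.25, 2.2, -0.75, 0.031, 0.002, 0, 1],
    [-0.25, 2.15, -0.8, 0.03, 0.002, 0, 1],
    [-0.2, 2.15, -0.9, 0.031, 0.002, 0, 1],
    [-0.2, 2.1, -0.95, 0.03, 0.001, 0, 1],
    [-0.2, 2.1, -1.0, 0.031, 0.002, 0, 1]
  ]
}}

```text
t: 10.65
position: [0.5314, -0.3204, 0.3475]
eef_rot: [-0.302, 0.953, -0.0, 0.018]
force: [0.6, 0.8, -0.9]
opening: 0.0203
```

```bash
python3 shot.py w7
python3 - <<'E'
from cell import *
import cv2,numpy as np
for n in ["scene","top"]:
    c=read_camera(n);np.savez(f"{n}7.npz",**c)
from h import *
crop("scene7","pics/s7.png",60,90,200,170,4);crop("top7","pics/t7.png",230,140,170,110,4)
E
```

```text
10.65 [ 0.5314 -0.3204  0.3475] [-3.015e-01  9.533e-01 -4.000e-04  1.820e-02] [ 0.341  0.591  0.578  1.579 -0.695  1.596  1.092] 0.02033245841114303
```

View pics/w7.png

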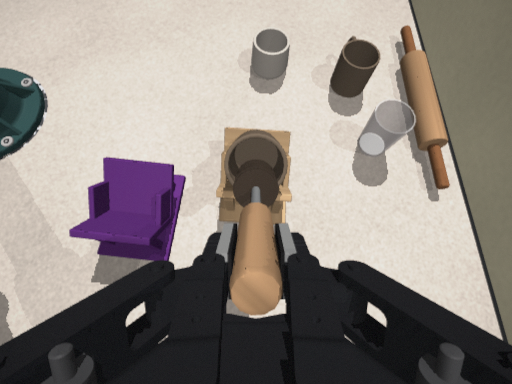

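View pics/s7.png

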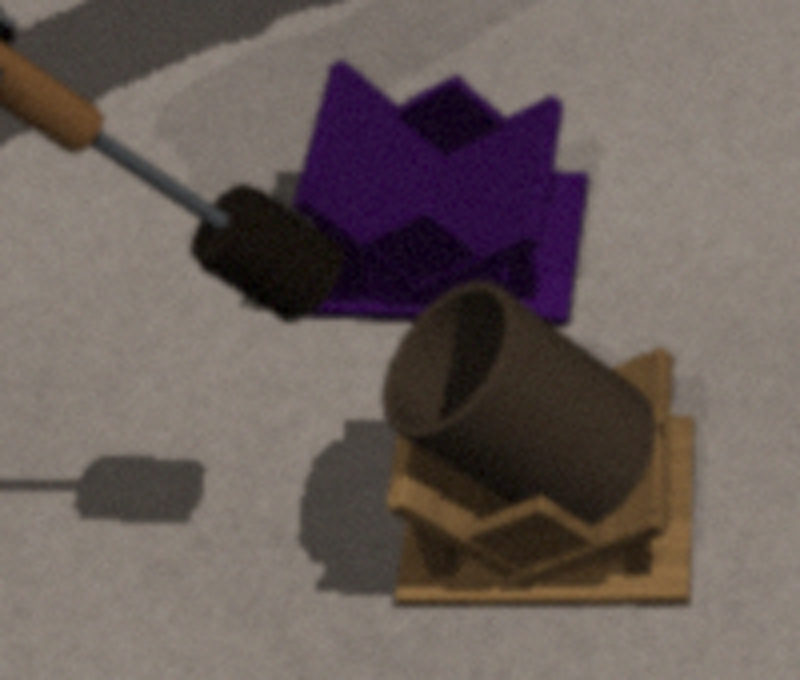

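View pics/t7.png

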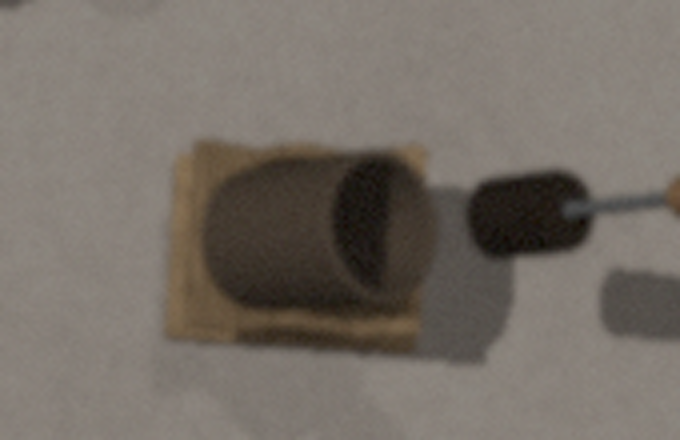

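Run:
```python
from h import *
im,K,E=cam("w7")
e1=np.cross(a,[1,0,0]);e1/=np.linalg.norm(e1);e2=np.cross(a,e1)
t=np.linspace(0,2*np.pi,25)
im=cv2.resize(im[100:240,190:330],None,fx=4,fy=4,interpolation=cv2.INTER_CUBIC)
def dr(P,c):
    for x,y in proj(K,E,P): cv2.circle(im,(int((x-190+.5)*4),int((y-100+.5)*4)),2,c,-1)
dr([M+.044*(np.cos(i)*e1+np.sin(i)*e2) for i in t],(0,255,0))
dr([M+.038*(np.cos(i)*e1+np.sin(i)*e2) for i in t],(0,0,255))
dr([M-.105*a+.038*(np.cos(i)*e1+np.sin(i)*e2) for i in t],(255,0,0))
cv2.imwrite("pics/w7c.png",im)
T=E  # tool axis
from scipy.spatial.transform import Rotation as RR
q=[-.3015,.9533,-4e-4,.0182];z=R.from_quat(q,scalar_first=True).apply([0,0,1]);p=np.array([.5314,-.3204,.3475])
tip=p+.162*z;print(tip,(tip-(M-.105*a))@a,(tip-(M-.105*a))-((tip-(M-.105*a))@a)*a,np.degrees(np.arccos(-z@a)))
```

```text
[ 0.53706041 -0.22727965  0.21505922] 0.18325349545787634 [-0.00012078 -0.00148389 -0.00104229] 0.17576519720598788
```

View pics/w7c.png

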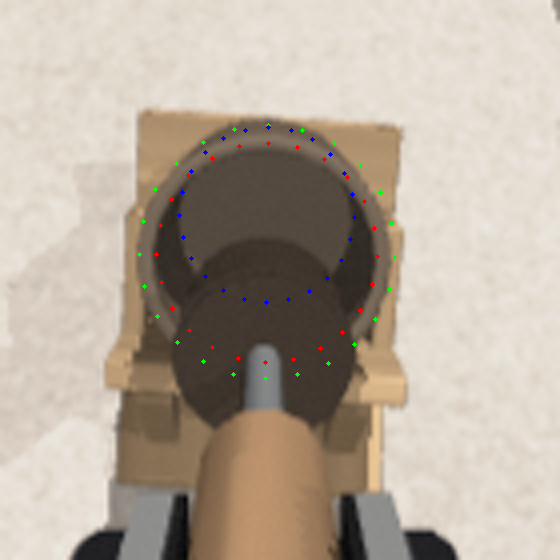

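Run:
```python
from h import *
im,K,E=cam("w7")
im=cv2.resize(im[125:195,215:295],None,fx=9,fy=9,interpolation=cv2.INTER_CUBIC)
im=cv2.convertScaleAbs(im,alpha=1.8)
cv2.imwrite("pics/w7e.png",im)
```

```text
(no output)
```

View pics/w7e.png

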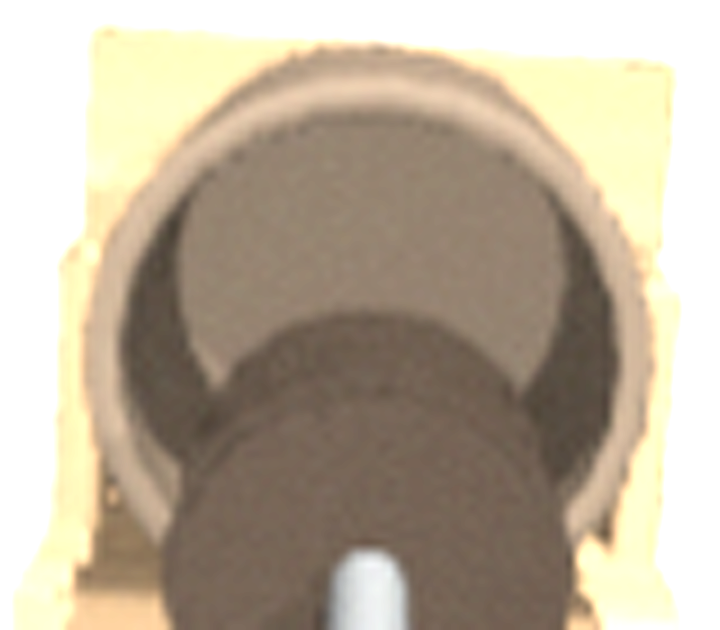

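Request:
{"api": "carry_out", "payload": {
  "rows": [
    [0, 0, 1.2, 0, 0, 0, 1],
    [0, 0, 1.2, 0, 0, 0, 1],
    [0, 0, 1.2, 0, 0, 0, 1],
    [0, 0, 1.2, 0, 0, 0, 1],
    [0, 0, 1.2, 0, 0, 0, 1],
    [0, 0, 1.2, 0, 0, 0, 1],
    [0, 0, 1.2, 0, 0, 0, 1],
    [0, 0, 1.2, 0, 0, 0, 1],
    [0, 0, 1.2, 0, 0, 0, 1],
    [0, 0, 1.2, 0, 0, 0, 1]
  ]
}}

```text
t: 11.63
position: [0.5367, -0.2504, 0.2498]
eef_rot: [-0.3, 0.954, 0.0, 0.019]
force: [-0.2, 0.1, -0.5]
opening: 0.0201
```

Request:
{"api": "carry_out", "payload": {
  "rows": [
    [0, 0, 0.8, 0, 0, 0, 1],
    [0, 0, 0.8, 0, 0, 0, 1],
    [0, 0, 0.7, 0, 0, 0, 1],
    [0, 0, 0.7, 0, 0, 0, 1],
    [0, 0, 0.5, 0, 0, 0, 1],
    [0, 0, 0.5, 0, 0, 0, 1],
    [0, 0, 0.4, 0, 0, 0, 1],
    [0, 0, 0.3, 0, 0, 0, 1],
    [0, 0, 0.2, 0, 0, 0, 1],
    [0, 0, 0.1, 0, 0, 0, 1]
  ]
}}

```text
t: 12.47
position: [0.5385, -0.2222, 0.2097]
eef_rot: [-0.3, 0.954, 0.0, 0.019]
force: [-0.1, -0.1, -0.8]
opening: 0.0209
```

```bash
cat > tipchk.py <<'E'
from cell import *;from h import *
o=get_obs();z=R.from_quat(o["eef_rot"],scalar_first=True).apply([0,0,1]);tip=o["position"]+.162*z
d=tip-(M-.105*a);print(o["t"],"axial",d@a,"lat",np.linalg.norm(d-(d@a)*a),"F",o["force"].round(2),"F.a",o["force"]@a,o["ft_torque"].round(3),np.degrees(np.arccos(-z@a)))
E
python3 tipchk.py; python3 shot.py w8
```

```text
12.4667 axial 0.01388626367629779 lat 0.0013214693388930924 F [-0.14 -0.13 -0.8 ] F.a -0.5748750646889412 [-0.823  0.054  0.038] 0.033639338547978834
12.4667 [ 0.5385 -0.2222  0.2097] [-3.003e-01  9.537e-01  2.000e-04  1.920e-02] [ 0.24   0.656  0.514  1.833 -0.811  1.299  1.186] 0.020907820567115747
```

View pics/w8.png

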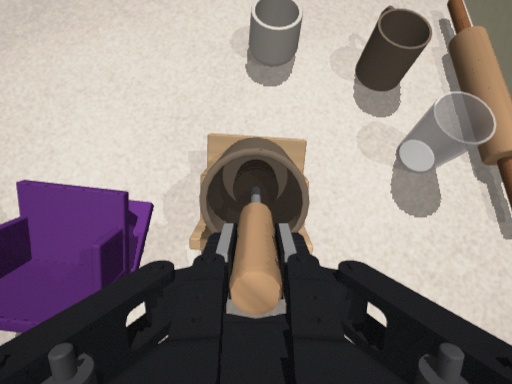

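Request:
{"api": "carry_out", "payload": {
  "rows": [
    [0, 0, 0.1, 0, 0, 0, 1],
    [0, 0, 0.1, 0, 0, 0, 1],
    [0, 0, 0.1, 0, 0, 0, 1],
    [0, 0, 0.1, 0, 0, 0, 1],
    [0, 0, 0.1, 0, 0, 0, 1],
    [0, 0, 0.1, 0, 0, 0, 1],
    [0, 0, 0, 0, 0, 0, 1],
    [0, 0, 0, 0, 0, 0, 1],
    [0, 0, 0, 0, 0, 0, 1],
    [0, 0, 0, 0, 0, 0, 1]
  ]
}}

```text
t: 13.35
position: [0.5387, -0.219, 0.2049]
eef_rot: [-0.3, 0.954, 0.0, 0.019]
force: [-0.2, -0.8, -0.8]
opening: 0.0203
```

```bash
python3 tipchk.py
```

```text
13.35 axial 0.008172495490320822 lat 0.0013757122089080639 F [-0.16 -0.81 -0.77] F.a -0.15645038958759586 [-0.76   0.026 -0.042] 0.03747507590821324
```

Request:
{"api": "carry_out", "payload": {
  "rows": [
    [0, 0, 0.1, 0, 0, 0, 1],
    [0, 0, 0.1, 0, 0, 0, 1],
    [0, 0, 0.1, 0, 0, 0, 1],
    [0, 0, 0.1, 0, 0, 0, 1],
    [0, 0, 0, 0, 0, 0, 1],
    [0, 0, 0, 0, 0, 0, 1],
    [0, 0, 0, 0, 0, 0, 1],
    [0, 0, 0, 0, 0, 0, 1],
    [0, 0, 0, 0, 0, 0, 1],
    [0, 0, 0, 0, 0, 0, 1]
  ]
}}

```text
t: 14.18
position: [0.5388, -0.2167, 0.2016]
eef_rot: [-0.3, 0.954, 0.0, 0.019]
force: [0.8, 0.2, -0.9]
opening: 0.0202
```

```bash
python3 tipchk.py
```

```text
14.1833 axial 0.004153752676159831 lat 0.0013909346870216415 F [ 0.84  0.25 -0.94] F.a -0.9449259025051165 [-0.819  0.046 -0.008] 0.03839557029024078
```

Request:
{"api": "carry_out", "payload": {
  "rows": [
    [0, 0, 0.1, 0, 0, 0, 1],
    [0, 0, 0, 0, 0, 0, 1],
    [0, 0, 0.1, 0, 0, 0, 1],
    [0, 0, 0, 0, 0, 0, 1],
    [0, 0, 0.1, 0, 0, 0, 1],
    [0, 0, 0, 0, 0, 0, 1],
    [0, 0, 0, 0, 0, 0, 1],
    [0, 0, 0, 0, 0, 0, 1],
    [0, 0, 0, 0, 0, 0, 1],
    [0, 0, 0, 0, 0, 0, 1]
  ]
}}

```text
t: 15.02
position: [0.5389, -0.2157, 0.1996]
eef_rot: [-0.3, 0.954, -0.0, 0.02]
force: [-0.8, -3.5, 4.0]
opening: 0.0204
```

```bash
python3 tipchk.py
```

```text
15.0167 axial 0.0018932658401741049 lat 0.0017131806414978196 F [-0.82 -3.55  4.01] F.a 5.345571244060492 [-0.502  0.306  0.219] 0.07396555718315391
```

Request:
{"api": "carry_out", "payload": {
  "rows": [
    [0, 0, -0.3, 0, 0, 0, 1],
    [0, 0, -0.8, 0, 0, 0, 1],
    [0, 0, -1.2, 0, 0, 0, 1],
    [0, 0, -1.2, 0, 0, 0, 1],
    [0, 0, -1.2, 0, 0, 0, 1],
    [0, 0, -1.2, 0, 0, 0, 1],
    [0, 0, -1.2, 0, 0, 0, 1],
    [0, 0, -0.9, 0, 0, 0, 1],
    [0, 0, -0.5, 0, 0, 0, 1],
    [0, 0, 0, 0, 0, 0, 1]
  ]
}}

```text
t: 15.85
position: [0.536, -0.2651, 0.2699]
eef_rot: [-0.299, 0.954, -0.0, 0.02]
force: [-0.4, 0.3, -0.7]
opening: 0.0208
```

```bash
python3 tipchk.py
```

```text
15.85 axial 0.08788596256803467 lat 0.002306447884803225 F [-0.41  0.29 -0.72] F.a -0.7407182093676213 [-0.748 -0.014  0.013] 0.16890110756623683
```

Request:
{"api": "carry_out", "payload": {
  "rows": [
    [0, 0, 0, 0, 0, 0, 1],
    [0, 0, 0.8, 0, 0, 0, 1],
    [0, 0, 1.2, 0, 0, 0, 1],
    [0, 0, 1.2, 0, 0, 0, 1],
    [0, 0, 1.2, 0, 0, 0, 1],
    [0, 0, 1.2, 0, 0, 0, 1],
    [0, 0, 0.8, 0, 0, 0, 1],
    [0, 0, 0.6, 0, 0, 0, 1],
    [0, 0, 0.4, 0, 0, 0, 1],
    [0, 0, 0.3, 0, 0, 0, 1]
  ]
}}

```text
t: 16.68
position: [0.5387, -0.2193, 0.2053]
eef_rot: [-0.3, 0.954, 0.0, 0.019]
force: [0.5, 0.4, -0.7]
opening: 0.0205
```

```bash
python3 tipchk.py
```

```text
16.6833 axial 0.008604803575667855 lat 0.001353832399983151 F [ 0.55  0.44 -0.68] F.a -0.8295359640675837 [-0.756  0.057 -0.   ] 0.024584676972651022
```

Request:
{"api": "carry_out", "payload": {
  "rows": [
    [0, 0, 0.1, 0, 0, 0, 1],
    [0, 0, 0.1, 0, 0, 0, 1],
    [0, 0, 0.1, 0, 0, 0, 1],
    [0, 0, 0.1, 0, 0, 0, 1],
    [0, 0, 0.1, 0, 0, 0, 1],
    [0, 0, 0.1, 0, 0, 0, 1],
    [0, 0, 0, 0, 0, 0, 1],
    [0, 0, 0, 0, 0, 0, 1],
    [0, 0, 0, 0, 0, 0, 1],
    [0, 0, 0, 0, 0, 0, 1]
  ]
}}

```text
t: 17.52
position: [0.5389, -0.2161, 0.2008]
eef_rot: [-0.3, 0.954, 0.0, 0.019]
force: [0.0, -0.5, -0.5]
opening: 0.0208
```

```bash
python3 tipchk.py
```

```text
17.5167 axial 0.003148472270890519 lat 0.0013894222304967117 F [ 0.02 -0.48 -0.54] F.a -0.16556873006097 [-0.792  0.022  0.004] 0.037820941429517044
```

Request:
{"api": "carry_out", "payload": {
  "rows": [
    [0, 0, 0.1, 0, 0, 0, 1],
    [0, 0, 0, 0, 0, 0, 1],
    [0, 0, 0.1, 0, 0, 0, 1],
    [0, 0, 0, 0, 0, 0, 1],
    [0, 0, 0, 0, 0, 0, 1],
    [0, 0, 0, 0, 0, 0, 1],
    [0, 0, 0, 0, 0, 0, 1],
    [0, 0, 0, 0, 0, 0, 1],
    [0, 0, 0, 0, 0, 0, 1],
    [0, 0, 0, 0, 0, 0, 1]
  ]
}}

```text
t: 18.35
position: [0.5389, -0.2156, 0.1997]
eef_rot: [-0.3, 0.954, 0.0, 0.02]
force: [-1.6, -3.2, 4.8]
opening: 0.0205
```

```bash
python3 tipchk.py; python3 shot.py w9
```

```text
18.35 axial 0.0019089345575353258 lat 0.001686322181465512 F [-1.59 -3.18  4.76] F.a 5.775292958540395 [-0.525  0.423  0.226] 0.07239858497788794
18.35 [ 0.5389 -0.2156  0.1997] [-0.2999  0.9538  0.      0.0195] [ 0.234  0.663  0.508  1.848 -0.823  1.278  1.195] 0.02053597922772091
```

Request:
{"api": "carry_out", "payload": {
  "rows": [
    [0, 0, -0.3, 0, 0, 0, 1],
    [0, 0, -0.8, 0, 0, 0, 1],
    [0, 0, -1.2, 0, 0, 0, 1],
    [0, 0, -1.2, 0, 0, 0, 1],
    [0, 0, -1.2, 0, 0, 0, 1],
    [0, 0, -1.2, 0, 0, 0, 1],
    [0, 0, -1.2, 0, 0, 0, 1],
    [0, 0, -0.9, 0, 0, 0, 1],
    [0, 0, -0.5, 0, 0, 0, 1],
    [0, 0, 0, 0, 0, 0, 1]
  ]
}}

```text
t: 19.23
position: [0.536, -0.2651, 0.2699]
eef_rot: [-0.299, 0.954, -0.0, 0.02]
force: [0.3, 0.3, -1.1]
opening: 0.0203
```

Request:
{"api": "carry_out", "payload": {
  "rows": [
    [0, 0, 0, 0, 0, 0, 1],
    [0, 0, 0, 0, 0, 0, 1],
    [0, 0, -0.8, 0, 0, 0, 1],
    [0, 0, -1.2, 0, 0, 0, 1],
    [0, 0, -1.5, 0, 0, 0, 1],
    [0, 0, -1.5, 0, 0, 0, 1],
    [0, 0, -1.5, 0, 0, 0, 1],
    [0, 0, -1.5, 0, 0, 0, 1],
    [0, 0, -1.0, 0, 0, 0, 1],
    [0, 0, -0.5, 0, 0, 0, 1]
  ]
}}

```text
t: 20.07
position: [0.5322, -0.32, 0.3483]
eef_rot: [-0.299, 0.954, -0.0, 0.02]
force: [0.0, 0.2, -0.6]
opening: 0.0205
```

```bash
python3 tipchk.py; python3 shot.py w10
python3 - <<'E'
from cell import *
import cv2,numpy as np
for n in ["scene","top"]:
    c=read_camera(n);np.savez(f"{n}10.npz",**c)
from h import *
crop("scene10","pics/s10.png",60,90,200,170,4)
o=get_obs();plan(o["position"],o["eef_rot"],[.5775,.139,.36],[0,1,0,0],20,1)
E
```

```text
20.0667 axial 0.18366908330916143 lat 0.0023076986197616955 F [ 0.03  0.24 -0.56] F.a -0.5998154720728051 [-0.811 -0.012 -0.011] 0.19960970767242994
20.0667 [ 0.5322 -0.32    0.3483] [-2.991e-01  9.540e-01 -3.000e-04  2.020e-02] [ 0.338  0.587  0.579  1.581 -0.695  1.591  1.092] 0.020497559374904536
[[0.2, -1.91, 1.26, -0.03, -0.002, 0.0, 1], [0.21, -1.95, 1.21, -0.031, -0.002, 0.0, 1], [0.2, -1.98, 1.14, -0.03, -0.002, 0.0, 1], [0.21, -2.01, 1.08, -0.031, -0.002, 0.0, 1], [0.22, -2.05, 1.02, -0.03, -0.002, 0.0, 1], [0.21, -2.08, 0.96, -0.031, -0.002, 0.0, 1], [0.21, -2.11, 0.89, -0.03, -0.002, 0.0, 1], [0.22, -2.13, 0.83, -0.031, -0.002, 0.0, 1], [0.22, -2.16, 0.76, -0.03, -0.002, 0.0, 1], [0.22, -2.17, 0.69, -0.031, -0.002, 0.0, 1]]
[[0.22, -2.2, 0.63, -0.03, -0.002, 0.0, 1], [0.22, -2.22, 0.56, -0.031, -0.002, 0.0, 1], [0.23, -2.23, 0.49, -0.03, -0.001, 0.0, 1], [0.22, -2.25, 0.42, -0.031, -0.002, 0.0, 1], [0.23, -2.26, 0.35, -0.03, -0.002, 0.0, 1], [0.22, -2.27, 0.29, -0.031, -0.002, 0.0, 1], [0.23, -2.28, 0.21, -0.03, -0.002, 0.0, 1], [0.22, -2.28, 0.15, -0.031, -0.002, 0.0, 1], [0.23, -2.28, 0.07, -0.03, -0.002, 0.0, 1], [0.23, -2.29, 0.0, -0.031, -0.002, 0.0, 1]]
end [0.5775 0.139  0.36  ] [0.e+00 1.e+00 1.e-04 1.e-04]
```

View pics/s10.png

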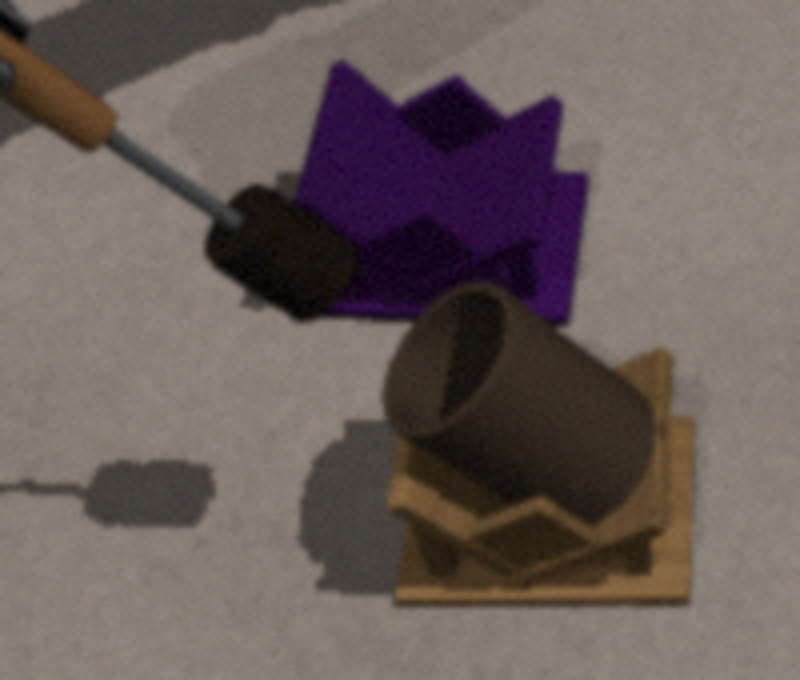

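View pics/w10.png

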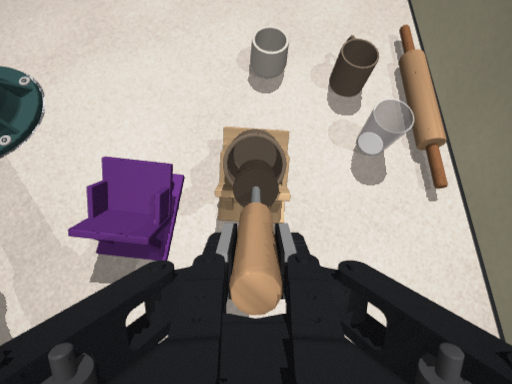

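Request:
{"api": "carry_out", "payload": {
  "rows": [
    [0.2, -1.9, 1.0, -0.03, -0.002, 0, 1],
    [0.2, -1.95, 1.0, -0.031, -0.002, 0, 1],
    [0.2, -2.0, 0.9, -0.03, -0.002, 0, 1],
    [0.2, -2.0, 0.9, -0.031, -0.002, 0, 1],
    [0.2, -2.05, 0.8, -0.03, -0.002, 0, 1],
    [0.2, -2.1, 0.75, -0.031, -0.002, 0, 1],
    [0.2, -2.1, 0.7, -0.03, -0.002, 0, 1],
    [0.2, -2.15, 0.6, -0.031, -0.002, 0, 1],
    [0.2, -2.15, 0.55, -0.03, -0.002, 0, 1],
    [0.2, -2.15, 0.5, -0.031, -0.002, 0, 1]
  ]
}}

```text
t: 21.05
position: [0.5523, -0.097, 0.3715]
eef_rot: [-0.152, 0.988, 0.001, 0.008]
force: [0.2, -0.1, -0.7]
opening: 0.0209
```

Request:
{"api": "carry_out", "payload": {
  "rows": [
    [0.25, -2.2, 0.4, -0.03, -0.002, 0, 1],
    [0.25, -2.2, 0.4, -0.031, -0.002, 0, 1],
    [0.25, -2.25, 0.3, -0.03, -0.001, 0, 1],
    [0.25, -2.25, 0.2, -0.031, -0.002, 0, 1],
    [0.25, -2.25, 0.15, -0.03, -0.002, 0, 1],
    [0.25, -2.25, 0.1, -0.031, -0.002, 0, 1],
    [0.25, -2.25, 0, -0.03, -0.002, 0, 1],
    [0.25, -2.3, 0, -0.031, -0.002, 0, 1],
    [0.25, -2.3, -0.1, -0.03, -0.002, 0, 1],
    [0.25, -2.3, -0.2, -0.031, -0.002, 0, 1]
  ]
}}

```text
t: 21.88
position: [0.5765, 0.1278, 0.3968]
eef_rot: [0.001, 1.0, 0.001, -0.001]
force: [0.4, -0.2, -0.6]
opening: 0.0203
```

Request:
{"api": "carry_out", "payload": {
  "rows": [
    [0, 0, 0, 0, 0, 0, 1],
    [0, 0, 0, 0, 0, 0, 1],
    [0, 0, 0, 0, 0, 0, 1],
    [0, 0, 0, 0, 0, 0, 1],
    [0, 0, 0, 0, 0, 0, 1],
    [0, 0, 0, 0, 0, 0, 1],
    [0, 0, 0, 0, 0, 0, 1],
    [0, 0, 0, 0, 0, 0, 1],
    [0, 0, 0, 0, 0, 0, 1],
    [0, 0, 0, 0, 0, 0, 1]
  ]
}}

```text
t: 22.72
position: [0.578, 0.1258, 0.3977]
eef_rot: [-0.0, 1.0, 0.0, 0.0]
force: [-0.4, 0.5, -0.6]
opening: 0.0206
```

```bash
python3 shot.py w11
python3 - <<'E'
from cell import *
from h import *
for n in ["scene","top"]:
    c=read_camera(n);np.savez(f"{n}11.npz",**c)
crop("w11","pics/w11c.png",205,95,100,120,6);crop("scene11","pics/s11.png",290,80,100,170,4)
E
```

```text
22.7167 [0.578  0.1258 0.3977] [-0.e+00  1.e+00  0.e+00  1.e-04] [-0.752  0.304  0.61   1.741 -0.189  1.156 -0.087] 0.020649025371339245
```

View pics/w11c.png

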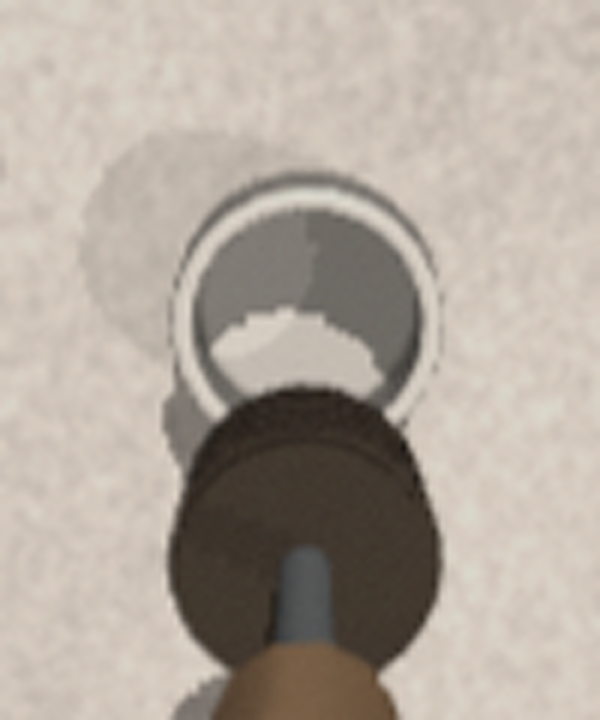

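View pics/s11.png

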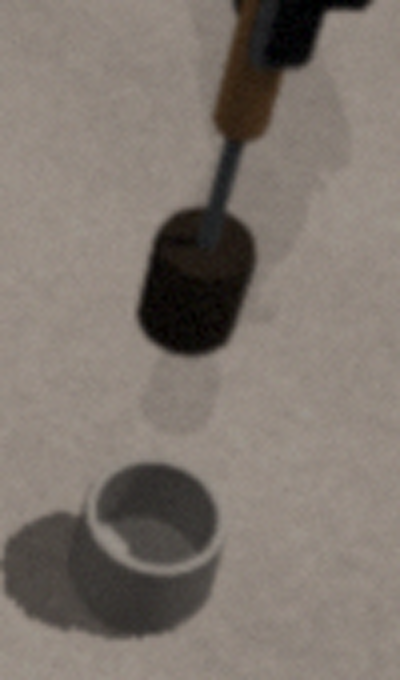

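Run:
```python
from h import *
def s(a,x0,y0,k): return ((a[0]+.5)/k-.5+x0,(a[1]+.5)/k-.5+y0)
W=cam("w11")[1:];S=cam("scene11")[1:]
for z in (.06,.07): print(plane(*W,*s((306.5,318),205,95,6),z).round(4),plane(*S,*s((154,519),290,80,4),z).round(4),np.linalg.norm(plane(*W,*s((195,318),205,95,6),z)-plane(*W,*s((420,318),205,95,6),z)))
x,e=tri([ray(*W,*s((306.5,318),205,95,6)),ray(*S,*s((154,519),290,80,4))]);print(x,e)
x=plane(*W,*s((305,560),205,95,6),.2877);print("head top",x.round(4))
```

```text
[0.5777 0.1381 0.06  ] [0.5782 0.1387 0.06  ] 0.06382015162824488
[0.5777 0.1392 0.07  ] [0.5842 0.1361 0.07  ] 0.0624918842611213
[0.57793531 0.13843097 0.05989234] [np.float64(0.00040314840553589863), np.float64(0.0004031484055359183)]
head top [0.5776 0.1259 0.2877]
```

Request:
{"api": "carry_out", "payload": {
  "rows": [
    [0, -0.4, 0, 0, 0, 0, 1],
    [0, -0.5, 0, 0, 0, 0, 1],
    [0, -0.4, 0.5, 0, 0, 0, 1],
    [0, 0, 1.5, 0, 0, 0, 1],
    [0, 0, 2.0, 0, 0, 0, 1],
    [0, 0, 2.0, 0, 0, 0, 1],
    [0, 0, 2.0, 0, 0, 0, 1],
    [0, 0, 1.5, 0, 0, 0, 1],
    [0, 0, 1.0, 0, 0, 0, 1],
    [0, 0, 0.5, 0, 0, 0, 1]
  ]
}}

```text
t: 23.7
position: [0.5771, 0.1395, 0.2859]
eef_rot: [0.0, 1.0, 0.001, -0.001]
force: [-0.7, -1.0, -0.4]
opening: 0.0203
```

```bash
python3 shot.py w12
```

```text
23.7 [0.5771 0.1395 0.2859] [ 4.0e-04  1.0e+00  6.0e-04 -1.3e-03] [-0.724  0.411  0.563  1.874 -0.268  0.935 -0.036] 0.020335299195698143
```

View pics/w12.png

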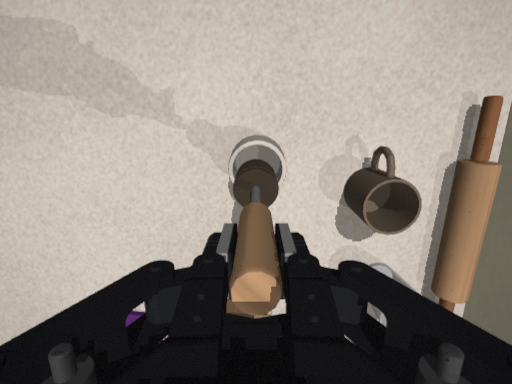

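Aligned over the crock; tip about 0.123 m up. Descend 105 mm (to roughly 10 mm above its floor), then slowly.

Request:
{"api": "carry_out", "payload": {
  "rows": [
    [0, 0, 0.8, 0, 0, 0, 1],
    [0, 0, 1.2, 0, 0, 0, 1],
    [0, 0, 1.2, 0, 0, 0, 1],
    [0, 0, 1.2, 0, 0, 0, 1],
    [0, 0, 1.2, 0, 0, 0, 1],
    [0, 0, 1.2, 0, 0, 0, 1],
    [0, 0, 1.2, 0, 0, 0, 1],
    [0, 0, 1.0, 0, 0, 0, 1],
    [0, 0, 0.8, 0, 0, 0, 1],
    [0, 0, 0.5, 0, 0, 0, 1]
  ]
}}

```text
t: 24.58
position: [0.5776, 0.1388, 0.1833]
eef_rot: [0.0, 1.0, 0.0, -0.001]
force: [-0.4, -0.1, -0.6]
opening: 0.0207
```

Request:
{"api": "carry_out", "payload": {
  "rows": [
    [0, 0, 0.3, 0, 0, 0, 1],
    [0, 0, 0.2, 0, 0, 0, 1],
    [0, 0, 0.2, 0, 0, 0, 1],
    [0, 0, 0.1, 0, 0, 0, 1],
    [0, 0, 0.1, 0, 0, 0, 1],
    [0, 0, 0, 0, 0, 0, 1],
    [0, 0, 0, 0, 0, 0, 1],
    [0, 0, 0, 0, 0, 0, 1],
    [0, 0, 0, 0, 0, 0, 1],
    [0, 0, 0, 0, 0, 0, 1]
  ]
}}

```text
t: 25.42
position: [0.5781, 0.139, 0.1759]
eef_rot: [-0.0, 1.0, 0.0, 0.0]
force: [0.9, 1.7, -1.2]
opening: 0.0209
```

```bash
python3 shot.py w13
```

```text
25.4167 [0.5781 0.139  0.1759] [-1.e-04  1.e+00  2.e-04  2.e-04] [-0.654  0.541  0.483  1.97  -0.373  0.717  0.056] 0.02085009061216584
```

View pics/w13.png

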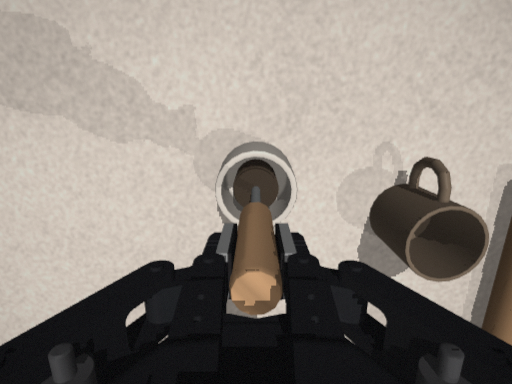

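Request:
{"api": "carry_out", "payload": {
  "rows": [
    [0, 0, 0.1, 0, 0, 0, 1],
    [0, 0, 0.1, 0, 0, 0, 1],
    [0, 0, 0.1, 0, 0, 0, 1],
    [0, 0, 0.1, 0, 0, 0, 1],
    [0, 0, 0, 0, 0, 0, 1],
    [0, 0, 0, 0, 0, 0, 1],
    [0, 0, 0, 0, 0, 0, 1],
    [0, 0, 0, 0, 0, 0, 1],
    [0, 0, 0, 0, 0, 0, 1],
    [0, 0, 0, 0, 0, 0, 1]
  ]
}}

```text
t: 26.3
position: [0.578, 0.139, 0.1718]
eef_rot: [-0.0, 1.0, 0.0, 0.0]
force: [-0.2, 0.8, -0.6]
opening: 0.0205
```

Request:
{"api": "carry_out", "payload": {
  "rows": [
    [0, 0, 0.1, 0, 0, 0, 1],
    [0, 0, 0, 0, 0, 0, 1],
    [0, 0, 0.05, 0, 0, 0, 1],
    [0, 0, 0, 0, 0, 0, 1],
    [0, 0, 0, 0, 0, 0, 1],
    [0, 0, 0, 0, 0, 0, 1],
    [0, 0, 0, 0, 0, 0, 1],
    [0, 0, 0, 0, 0, 0, 1],
    [0, 0, 0, 0, 0, 0, 1],
    [0, 0, 0, 0, 0, 0, 1]
  ]
}}

```text
t: 27.13
position: [0.578, 0.1389, 0.1704]
eef_rot: [-0.0, 1.0, 0.0, 0.0]
force: [-1.2, -0.8, 3.2]
opening: 0.0197
```

Request:
{"api": "carry_out", "payload": {
  "rows": [
    [0, 0, 0, 0, 0, 0, 0.75],
    [0, 0, 0, 0, 0, 0, 0.7],
    [0, 0, 0, 0, 0, 0, 0.65],
    [0, 0, 0, 0, 0, 0, 0.6],
    [0, 0, 0, 0, 0, 0, 0.5],
    [0, 0, 0, 0, 0, 0, 0.4],
    [0, 0, 0, 0, 0, 0, 0.3],
    [0, 0, 0, 0, 0, 0, 0.2],
    [0, 0, 0, 0, 0, 0, 0.1],
    [0, 0, 0, 0, 0, 0, 0]
  ]
}}

```text
t: 27.97
position: [0.578, 0.1389, 0.1702]
eef_rot: [-0.0, 1.0, 0.0, 0.0]
force: [0.1, 0.0, 0.7]
opening: 0.0848
```

```bash
python3 shot.py w14
```

```text
27.9667 [0.578  0.1389 0.1702] [-0.e+00  1.e+00  2.e-04  1.e-04] [-0.649  0.549  0.478  1.974 -0.378  0.706  0.061] 0.08480776902699234
```

View pics/w14.png

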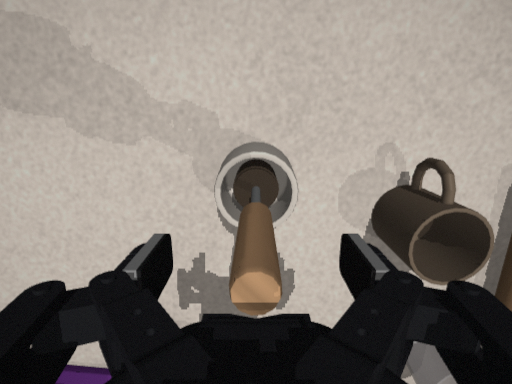

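Brush stands free between the open fingers. Retract straight up.

Request:
{"api": "carry_out", "payload": {
  "rows": [
    [0, 0, -0.5, 0, 0, 0, 0],
    [0, 0, -1.0, 0, 0, 0, 0],
    [0, 0, -1.5, 0, 0, 0, 0],
    [0, 0, -2.0, 0, 0, 0, 0],
    [0, 0, -2.0, 0, 0, 0, 0],
    [0, 0, -2.0, 0, 0, 0, 0],
    [0, 0, -2.0, 0, 0, 0, 0],
    [0, 0, -2.0, 0, 0, 0, 0],
    [0, 0, -2.0, 0, 0, 0, 0],
    [0, 0, -1.0, 0, 0, 0, 0]
  ]
}}

```text
t: 28.85
position: [0.5793, 0.1387, 0.3338]
eef_rot: [-0.001, 1.0, -0.0, 0.002]
force: [-0.1, 0.3, -0.7]
opening: 0.0855
```

Request:
{"api": "carry_out", "payload": {
  "rows": [
    [0, 0, 0, 0, 0, 0, 0],
    [0, 0, 0, 0, 0, 0, 0],
    [0, 0, 0, 0, 0, 0, 0],
    [0, 0, 0, 0, 0, 0, 0],
    [0, 0, 0, 0, 0, 0, 0],
    [0, 0, 0, 0, 0, 0, 0],
    [0, 0, 0, 0, 0, 0, 0],
    [0, 0, 0, 0, 0, 0, 0],
    [0, 0, 0, 0, 0, 0, 0],
    [0, 0, 0, 0, 0, 0, 0]
  ]
}}

```text
t: 29.68
position: [0.578, 0.1389, 0.3302]
eef_rot: [0.0, 1.0, 0.0, 0.0]
force: [-0.9, 0.2, -0.2]
opening: 0.0854
```

```bash
python3 shot.py w15
python3 - <<'E'
from cell import *
from h import *
for n in ["scene","top"]:
    c=read_camera(n);np.savez(f"{n}15.npz",**c)
    o=np.load(f"{n}0.npz")["image"]
    cv2.imwrite(f"pics/{n}15.png",c["image"])
E
```

```text
29.6833 [0.578  0.1389 0.3302] [0.e+00 1.e+00 1.e-04 0.e+00] [-0.746  0.366  0.587  1.824 -0.235  1.021 -0.065] 0.08543527225156589
```

View pics/scene15.png

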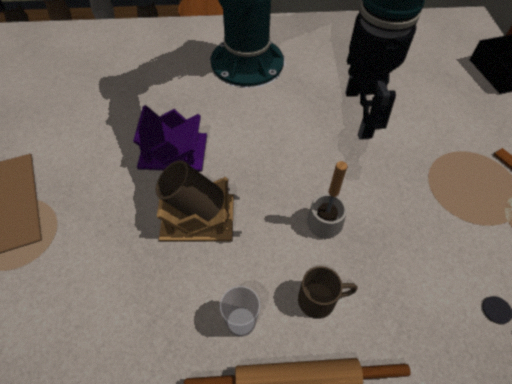

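View pics/w15.png

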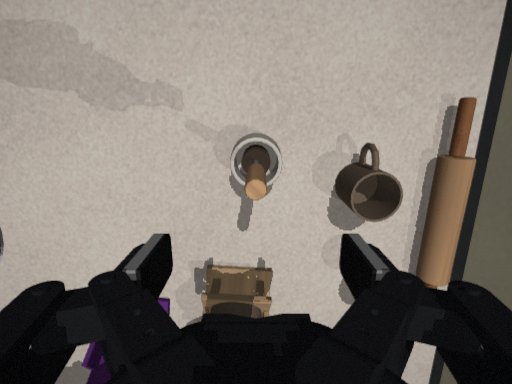

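The brush stands upright in the crock at (327,210) in the scene view. The jar at (195,195), the mug at (320,292) and the beaker at (240,312) sit where they were at the start, and the gripper is clear of everything.

```bash
python3 -c "
from cell import *
print(job_done())"
```

```text
the job is handed in; nothing more can be done
None
```

I took the brush from the crock and brushed the jar out with two strokes. I then set the brush back in the crock, let go and handed the job in at about 30 s of the 64 s allowed. `job_done()` gave no verdict, so I can't confirm the judged result.

- **Strokes:** on each push the bristles touched the jar's floor at about 6 N along the axis (limit 30 N), with the brush within about 2 mm and 0.2° of the jar's measured axis. After each push I drew the bristle end up to about 88 mm above the floor. The second draw-up ended at the same arm pose as the first.
- **Setting down:** the bristles touched the crock floor at about 3 N while still held, and the gripper height matched the height at pick-up to within 1 mm. The brush stood on its own once the fingers opened.
- **Final look:** the scene and wrist pictures show the brush upright in the crock, the gripper clear above it, and the jar in its cradle. I compared the jar, mug and beaker with the first picture by eye and saw no shift, but I did not measure them again.
- **Checks that disagreed:** triangulating the crock's rim gave a height of 55–62 mm against the stated 70 mm. The jar mouth's height came out between 150 and 156 mm depending on the views used. I allowed for this by approaching both floors slowly until I felt contact.

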